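Capper service: seat the flanged sleeve, then hold the snap ring spread at the axle groove

ROBOT

A 6-joint arm with a two-finger parallel gripper is mounted at the origin on the work surface. World frame = base frame: x ahead of the robot, y to its left, z up, the work surface at z = 0. Lengths are in mm, angles in rad, forces in N, time in s.
With the tool pointing down it reaches from about 350 to 875 mm from the base axis. Payload 4.2 kg.
Tool frame: the origin (TCP) lies at the very end of the fingers, on their centre line; the grasp point (between the pads) lies arm.grip_depth behind it (arm.grip_depth is the distance from the TCP to the grasp point, in mm); x points along the fingers, y is the direction in which the jaws open and shut, and the axes are right-handed (so a half turn about x gives the same grasp; the last joint's range is limited). The gripper opens to 85 mm and grips with 20 to 120 N. Pads are 22 mm wide; open, the fingers measure 114 mm over their backs; the gripper's body (76 mm by 85 mm) begins 54 mm behind the grasp point. The pads swing forward as they close: fully open they stand 13 mm farther back than shut.
Start: joints at [1.45, 0.385, 0.008, 0, -1.194, -0.259], TCP at [231.676, 580.453, 231.312] pointing down, gripper open.
Joint ranges: [-3.14, 3.14], [-1.21, 2.06], [-1.07, 1.41], [-3.16, 2.05], [-2.99, -0.16], [-3.1, 3.1]. Speed limits (rad/s): [2.79, 2.79, 3.14, 3.14, 3.14, 3.14].

INTERFACE

Orientations are given as a unit quaternion [x, y, z, w].
In Python, from bench import arm, get_image, models gives the robot as it stands.
- The arm moves only by the tool arm_command, never from a script. Its argument "rows" is a list of rows, each an object of numbers: "dx", "dy", "dz": the shift along the tool's x, y, z in m; "wx", "wy", "wz": the turn, a rotation vector about the tool's x, y, z in degrees; "gripper": the closure, from -1 (fully open) to 1 (shut). A call has exactly 8 rows; each row is the pose to reach, as a shift and turn from the pose measured when the call began, along the tool's axes at that moment; what a row does not reach only later rows make up. A row lasts 1/10 s, in which the tool goes at most 50 mm and 8.59 degrees, less where a joint would pass 70% of its speed; a pose out of reach is approached as far as the arm can. A call with a gripper value outside its range is refused whole. The fingers move at their own pace and stop on an object; the grip force is fixed at half the most. Time passes only in rows, so rows that repeat a pose let the fingers close, or fill a call up. It gives the time, the measured TCP pose, the force and the opening at its end, in the units of the state.
- arm.read_state(): the state, without advancing time (a new reading comes with each control period).
- get_image(name): name is "side" or "top"; returns a dict with "img" (400x640x3 uint8, red, green, blue), "K" (3x3 intrinsics, pixels), "rvec" (rotation vector, rad) and "tvec" (3), from world to camera coordinates, as OpenCV has them. Camera axes: x right, y down, z forward; pixel columns grow to the right and rows downward; lengths in mm; the calibration is good to about 2 mm. A picture is of the moment at which its call begins. There is no depth.
- arm.job_done(): hands the job in, once; it reports no verdict.
Trained networks look in the newest picture that a camera, given by its name, has taken for a name from the list of things; names that differ only in an ending like _2 or _b are one class to them, and where a whole thing is asked for, a point or a joint stands for the part that bears it (a point fixed in the world has none). Each returns a list of dicts, best first, with "conf" (0 to 1); they miss things now and then, are a little off and sometimes report something else, mostly with a low value. They report only what shows in the picture. A call takes as long as a camera call. They do not tell look-alikes from the thing itself.
- models.cut_out(camera, query): "mask" (400x640 bool, what is visible of it) and "extent" ([left, top, right, bottom] in pixels, round what is visible of it).
The state is a dict: "clock": time; "joints": joint angles; "joint_vel": joint speeds; "joint_efforts": joint torques, N m; "position": TCP position; "ee_rot": TCP orientation; "contact_force": force on the tool from outside, world axes, zero at the start; "wrist_torque": the same for the moment, N m; "gripper_width": finger opening in mm.
Only numpy, scipy, OpenCV 4.12 (cv2) and the standard library are available. Lean on these libraries where they do the work, as an engineer would, in place of code of your own. Each camera call takes 0.05 s, during which the arm holds its last target.

TASK

Slip the round-flanged sleeve over the upright axle stub so that its flange sits fully home in the round pocket of the housing, and let go of it. Then take the pliers out of their stand, squeeze the handles all the way so that the snap ring on their tips is spread before it goes over the stub, and lower the open ring around the stub to the level of the groove. Finish while holding it there: handles still squeezed, pliers upright, ring around the stub level with the groove and touching neither stub nor sleeve; leave the square-flanged sleeve, bottle, jar and screwdriver where they are.

Things in the scene. Friction and masses are not known exactly. Their poses are not given: they have to be found in the camera images.
- sleeve: loose plain aluminium sleeve with a ROUND flange, standing upright on its flange; 120 g or so. Flange diameter 58, 8 thick, at the bottom; above it a hub of diameter 36, 34 tall; total height 42; through bore of diameter 27.5. Origin: centre of the flange's underside; z up along the bore.
- sleeve_mid (a point): centre of the round-flanged sleeve, on its axis, half-way up (21 above its underside). The hub is free to grip from 8 to 42 above the underside.
- square_sleeve_mid (a point): bystander: loose aluminium sleeve with the same hub (diameter 36) but a SQUARE flange 56 x 56 x 8 that does not fit the pocket; this point is its centre, 21 above its underside.
- housing: fixed grey housing plate 120 x 120, 18 high, lying on the table, with a round pocket in its top and a steel axle stub standing in the pocket's middle. Origin: centre of its underside, on the stub's axis; z up. The stub has diameter 24 and its tapered tip (diameter 14 at the end, last 5) ends 78 above the table. Four bolt heads, 4 high, near the plate's corners.
- pocket (a point): centre of the pocket's floor, 12 above the table: the seated sleeve's underside rests here. Pocket diameter 62, 6 deep, so the seated flange stands 2 proud and the hub's top is 54 above the table.
- groove (a point): centre of the ring groove in the stub, on the stub's axis, 60 above the table; the groove is 6 wide (57 to 63 above the table) and 20 in diameter; the stub is 24 in diameter above and below it.
- stand: fixed light wooden U-shaped stand: base 80 x 100 x 6, two uprights 75 high at 31 either side (local y), with lips round their tops (83 high in all). The pliers hang between them by their crossbar and lift straight up and out. Origin: centre of its underside.
- pliers: loose steel snap-ring pliers, 240 g, upright, handles up, a snap ring captive on the tips. Origin: midway between the tips in the ring's mid plane; z up; x points from tips to ring centre; the handles lie side by side along y. A crossbar 66 long (y) at 55 above the origin rests on the stand (pliers' origin 23 above the table). Handles reach 140 above the origin.
- handles (a point): gripping point: midway between the handles, 118 above the pliers' origin (141 above the table at the start), 22 below their tops. Squeeze along the pliers' y. Each handle is a dark sleeve 16 wide (x), 6 thick; outer faces here about 40 apart at rest (44 at the top), 28 apart and parallel when fully squeezed.
- ring (a point): centre of the snap ring, 26 from the tips along the pliers' x, in the ring's mid plane. The flat steel ring is 4 thick, 4 wide; its two halves move apart along y. Squeezed fully it is a circle of inner diameter 31 (clearance 3.5 all round the stub), outer 39; at rest the inner width along y is only 21, too narrow for the stub.
- spread (a joint): how far each lever of the pliers has turned, rad: 0 at rest (ring closed), 0.09 at the hard stop (handles fully squeezed, ring fully spread). Springs close it: about 6 N on each handle starts it, about 10 N holds it at the stop; a firmer grip, 40 N say, does no harm.
- bottle: bystander: capped glass bottle of amber drink, diameter 53, 190 tall; origin at the centre of its underside.
- jar: bystander: closed glass jar, diameter 68, 75 tall; origin at the centre of its underside.
- screwdriver: bystander: screwdriver lying flat beyond the stand; origin under its middle.
There are look-alikes about, which are no part of the job. Leave any orange or red look-alike of the stand alone.

How it is judged:
By the outcome, as a careful person would: the job done as asked, in the order asked, and still so for the second after the job is handed in, while the arm keeps its last pose, push and grip.
It also fails if it takes over 51 s, if anything falls off the work surface, if the arm or the gripper's body presses on something with over 40 N, if the wrist force passes 120 N, or if a joint passes its speed limit or range.

## Working session

There is one attempt and no reset: what is moved stays moved. The work goes in short steps, Python scripts to look and compute and a tool call to move; the robot and the scene stay as the last step left them, time stands still between calls to the robot, and variables do not carry over. Pictures are saved under pics/ and viewed, and the job is handed in when it is done.

Besides the shell and the picture viewer there is one more tool, called after "Request:" as name(argument=value, ...) on one line, values as JSON. arm_command: Moves the arm, as the interface text tells. Its arguments: {"type":"object","properties":{"rows":{"type":"array"}},"required":["rows"]}

```bash
mkdir -p pics; ls
python3 - <<'E'
from bench import arm,get_image,models
import cv2,numpy as np
s=arm.read_state();print(s);print(arm.grip_depth)
for n in("side","top"):
    d=get_image(n);cv2.imwrite(f"pics/{n}0.png",d["img"][:,:,::-1]);np.savez(f"{n}0.npz",**d)
    print(n,d["K"],d["rvec"],d["tvec"])
    for q in("sleeve","square_sleeve_mid","housing","stand","pliers","ring","bottle","jar","screwdriver","handles"):
        try:
            r=models.cut_out(n,q);print(q,[(round(x["conf"],2),[int(v) for v in x["extent"]]) for x in r])
        except Exception as e: print(q,e)
print(arm.read_state()["clock"])
E
```

```text
pics
{'clock': 0.0, 'joints': array([ 1.44960393e+00,  3.85560241e-01,  6.65261241e-03, -5.04168705e-04,
       -1.19399108e+00, -2.58554129e-01]), 'joint_vel': array([ 1.51273148e-03, -3.60600287e-04, -2.13937827e-03, -1.06300632e-03,
        1.39949542e-03, -6.39241049e-05]), 'joint_efforts': array([-1.68535394e-04, -3.92291451e+01,  1.88410914e+01,  4.18622777e+00,
       -4.56587411e-03, -3.45821611e-06]), 'position': array([231.47087926, 579.94226252, 230.22906751]), 'ee_rot': array([-0.69427168,  0.13427282,  0.69450023,  0.13276698]), 'contact_force': array([-0.03839359,  0.74249455,  0.12714305]), 'wrist_torque': array([ 0.00033475, -0.06150039,  0.01793673]), 'gripper_width': 85.47316903004331}
18.700000000000003
side [[414.84218269   0.         321.56496009]
 [  0.         414.84218269 200.74577393]
 [  0.           0.           1.        ]] [ 2.41714359 -0.42501317  0.1562171 ] [-546.86219907  214.60996774 1070.31044884]
sleeve [(0.55, [249, 155, 261, 178])]
square_sleeve_mid [(0.62, [295, 151, 318, 174])]
housing [(0.65, [293, 187, 336, 227]), (0.38, [323, 259, 342, 292])
[... 595 characters left out ...]
739   0.07065744] [7.29122621e-01 5.55309335e+02 1.10450128e+03]
sleeve [(0.81, [216, 228, 234, 249]), (0.63, [277, 164, 328, 214]), (0.18, [435, 110, 458, 181])]
square_sleeve_mid [(0.64, [228, 167, 249, 185])]
housing [(0.96, [274, 164, 328, 217])]
stand [(0.88, [391, 206, 431, 238]), (0.82, [381, 265, 424, 293]), (0.68, [448, 198, 491, 227]), (0.66, [328, 242, 365, 272]), (0.56, [404, 205, 432, 224]), (0.55, [154, 135, 193, 162])]
pliers [(0.7, [402, 206, 433, 226]), (0.16, [272, 162, 330, 217])]
ring [(0.68, [404, 202, 433, 226]), (0.65, [335, 111, 362, 139])]
bottle [(0.69, [153, 135, 193, 162])]
jar []
screwdriver [(0.6, [435, 110, 459, 183])]
handles [(0.49, [403, 216, 436, 226])]
1.1
```

Run:
```python
import cv2
for n,(x0,y0,x1,y1) in dict(side=(200,70,480,390),top=(130,70,510,310)).items():
    im=cv2.imread(f"pics/{n}0.png")[y0:y1,x0:x1]
    f=600/im.shape[0] if n=="side" else 2.1
    cv2.imwrite(f"pics/{n}0c.png",cv2.resize(im,None,fx=f,fy=f,interpolation=cv2.INTER_CUBIC))
```

```text
(no output)
```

View pics/side0c.png

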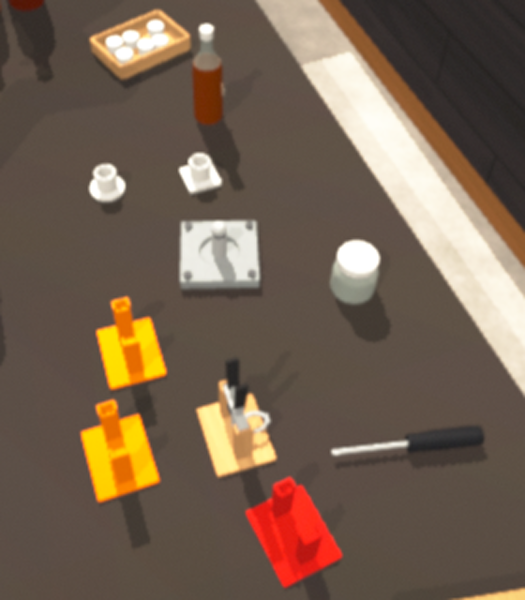

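View pics/top0c.png

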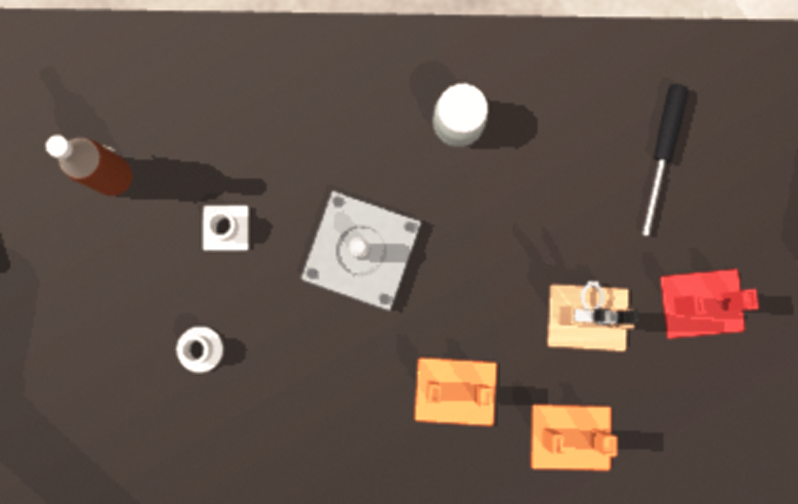

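View pics/top0.png

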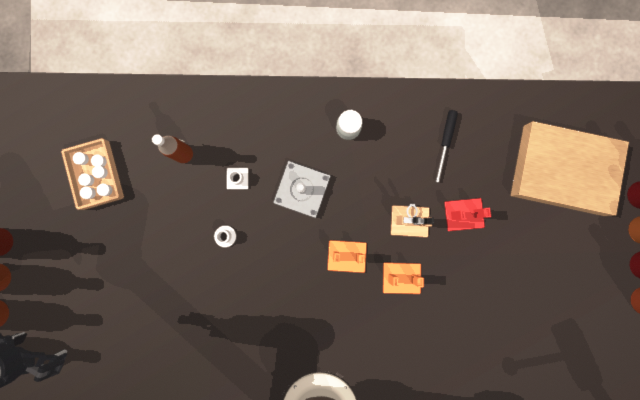

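```bash
cat > h.py <<'E'
import cv2,numpy as np
from scipy.optimize import minimize
from scipy.spatial.transform import Rotation as R
def load(n):
    d=np.load(n);return {k:d[k] for k in d.files}
def proj(d,P):
    return cv2.projectPoints(np.asarray(P,float).reshape(-1,1,3),d["rvec"],d["tvec"],d["K"],None)[0].reshape(-1,2)
def circ(r,z,n=48):
    a=np.linspace(0,2*np.pi,n,endpoint=False);return np.c_[r*np.cos(a),r*np.sin(a),np.full(n,z)]
def box(lx,ly,z0,z1):
    return np.array([[sx*lx/2,sy*ly/2,z] for z in(z0,z1) for sx in(-1,1) for sy in(-1,1)])
SLEEVE=[np.r_[circ(29,0),circ(29,8)],np.r_[circ(18,0),circ(18,42)]]
PLATE=[box(120,120,0,18)]
BASE=[box(80,100,0,6)]
def render(d,parts,x,y,yaw,z,roi,S=8):
    x0,y0,x1,y1=roi;im=np.zeros(((y1-y0)*S,(x1-x0)*S),np.uint8)
    c,s=np.cos(yaw),np.sin(yaw);M=np.array([[c,-s,0],[s,c,0],[0,0,1]])
    for p in parts:
        q=proj(d,p@M.T+[x,y,z]);q=((q+0.5-[x0,y0])*S-0.5)
        h=cv2.convexHull(q.astype(np.float32))
        cv2.fillConvexPoly(im,np.round(h*16).astype(np.int32),255,shift=4)
    return cv2.resize(im,(x1-x0,y1-y0),interpolation=cv2.INTER_AREA)/255.
def fit(ds,masks,rois,parts,x,y,z=0,yaw=None,step=6):
    """masks: soft float masks in rois. fit x,y(,yaw)"""
    def f(p):
        return sum(((render(d,parts,p[0],p[1],p[2]/40 if yaw is not None else 0,z,r)-m)**2).sum() for d,m,r in zip(ds,masks,rois))
    p0=[x,y]+([yaw*40] if yaw is not None else [])
    sim=np.array([p0]+[np.array(p0)+step*np.eye(len(p0))[i] for i in range(len(p0))])
    r=minimize(f,p0,method="Nelder-Mead",options=dict(initial_simplex=sim,xatol=.05,fatol=.01))
    p=r.x.copy()
    if yaw is not None:p[2]/=40
    return p,r.fun
def ray(d,u,z):
    Rm=cv2.Rodrigues(d["rvec"])[0];o=-Rm.T@d["tvec"].ravel()
    v=Rm.T@np.linalg.inv(d["K"])@np.array([u[0],u[1],1.]);return o+v*(z-o[2])/v[2]
def soft(im,roi,lo,hi,ch=None):
    x0,y0,x1,y1=roi;c=im[y0:y1,x0:x1].astype(float);c=c.mean(2) if ch is None else c[:,:,ch]
    return np.clip((c-lo)/(hi-lo),0,1)
E
python3 - <<'E'
from h import *
T,S=load("top0.npz"),load("side0.npz")
for d in(T,S):
    Rm=cv2.Rodrigues(d["rvec"])[0];print("cam",-Rm.T@d["tvec"].ravel())
def show(n,d,roi):
    x0,y0,x1,y1=roi;print(n);print(d["img"][y0:y1,x0:x1].mean(2).astype(int))
show("T",T,(212,224,238,252));show("S",S,(245,150,266,181))
print(ray(T,(225,237),20),ray(S,(254,168),20),ray(T,(301,189),78),ray(T,(411,221),6))
print(T["img"][228,400],T["img"][215,420],T["img"][256,345],S["img"][295,310])
E
```

```text
cam [ 487.75609842   12.27963378 1135.88523067]
cam [ 334.7351723  -674.32126842  961.20931711]
T
[[ 73  66  67  66  66  67  67  66  66  67  67  68  70  70  69  70  71  71
   71  72  72  72  72  72  72  70]
 [ 72  67  67  67  66  67  66  68  71  92 117 128 131 132 131 128 107  85
   72  70  71  71  71  71  72  71]
 [ 68  67  67  66  66  66  70  94 142 203 242 248 249 249 249 248 233 185
  122  67  68  70  70  71  71  70]
 [ 68  66  65  66  65  71 110 204 248 251 252 251 252 252 252 252 254 253
  244 159  81  57  69  72  72  71]
 [ 71  68  65  67  74 122 206 248 252 252 252 251 251 251 251 252 254 254
  254 252 193  96  58  68  71  72]
 [ 72  67  67  73 126 231 250 252 252 252 252 251 244 242 244 250 252 254
  254 254 252 204  86  52  54  70]
 [ 72  72  69 107 210 249 253 253 254 254 253 253 248 223 192 194 221 252
  242 242 252 244 136  59  51  68]
 [ 72  73  91 178 247 248 254 254 248 238 234 235 253 252 235 178 169 204
  227 230 236 233 191  85  48  50]
 [ 72  74 125 242 252 254 251 212 191 172 127 105 151 221 252 232 171 166
  200 226 230 231 220 120  55  48]
 [ 72  76 150 253 254
[... 4335 characters left out ...]
 222 210 191 160
  128  93  72]
 [ 79  80  80  81  86 108 156 185 190 200 205 204 203 200 189 164 137 105
   82  68  71]
 [ 78  81  80  80  79  79  92 112 124 139 143 141 140 134 126 104  86  70
   61  63  73]
 [ 78  81  81  80  81  79  76  79  79  81  83  81  81  77  73  67  61  59
   57  61  73]
 [ 80  81  81  80  80  80  80  78  73  64  61  59  59  58  59  59  58  56
   57  60  69]
 [ 80  80  80  79  81  81  80  79  75  63  57  56  56  57  56  57  56  56
   58  61  72]]
[454.49144196 258.11292516  20.        ] [449.29135828 259.52410802  20.        ] [580.27445283  55.56724528  78.        ] [ 503.66234902 -240.42515895    6.        ]
[254 230 172] [203 149 109] [248 149  87] [255 242 157]
```

```bash
cat > m0.py <<'E'
from h import *
T,S=load("top0.npz"),load("side0.npz")
def hole(m):
    b=(m>.5).astype(np.uint8);c,_=cv2.findContours(b,cv2.RETR_EXTERNAL,cv2.CHAIN_APPROX_NONE)
    c=max(c,key=cv2.contourArea);f=np.zeros_like(b);cv2.drawContours(f,[c],-1,1,-1)
    e=cv2.erode(f,np.ones((3,3)));m=m.copy();m[e>0]=1
    m[cv2.dilate(f,np.ones((5,5)))==0]=0
    return m
def run(name,parts,rt,rs,x,y,yaw,lt,ls):
    mt=hole(soft(T["img"],rt,*lt));ms=hole(soft(S["img"],rs,*ls))
    for tag,a in(("top",([T],[mt],[rt])),("side",([S],[ms],[rs])),("both",([T,S],[mt,ms],[rt,rs]))):
        print(name,tag,*fit(*a,parts,x,y,0,yaw),[round(m.sum()) for m in a[1]])
run("sleeve",SLEEVE,(205,217,246,260),(240,145,275,185),454,258,None,(75,230),(85,230))
run("plate",PLATE,(265,153,338,227),(284,177,345,236),580,55,-.3,(80,170),(85,150))
# stand base: red channel wooden
run("stand",BASE,(384,200,440,244),(295,268,356,330),503,-240,0,(90,230),(90,230))
E
python3 m0.py
python3 - <<'E'
from h import *
T,S=load("top0.npz"),load("side0.npz")
for n,d,r in(("T",T,(380,195,440,245)),("S",S,(290,250,360,330))):
    c=d["img"][r[1]:r[3],r[0]:r[2],::-1];cv2.imwrite(f"pics/pl{n}.png",cv2.resize(c,None,fx=9 if n=="T" else 7,fy=9 if n=="T" else 7,interpolation=cv2.INTER_CUBIC))
E
```

```text
sleeve top [456.92106152 262.83117056] 1.5104570442569714 [380]
sleeve side [458.02167204 266.53521819] 5.420438548971149 [291]
sleeve both [457.08117058 263.52243812] 19.15349701417557 [380, 291]
plate top [ 5.86146971e+02  5.71754824e+01 -3.25566980e-01] 4.6169077895016635 [2025]
plate side [ 5.88433836e+02  6.24544716e+01 -3.27969606e-01] 30.97506630358374 [1504]
plate both [ 5.86665930e+02  5.81920406e+01 -3.23283196e-01] 93.30733288013968 [2025, 1504]
stand top [ 5.04410850e+02 -2.36872361e+02 -4.51929880e-02] 134.56920611381807 [949]
stand side [ 5.06227399e+02 -2.34881174e+02 -5.63182601e-02] 141.25491730025345 [1156]
stand both [ 5.05304716e+02 -2.36211103e+02 -5.14238005e-02] 292.28773521173173 [949, 1156]
```

View pics/plT.png

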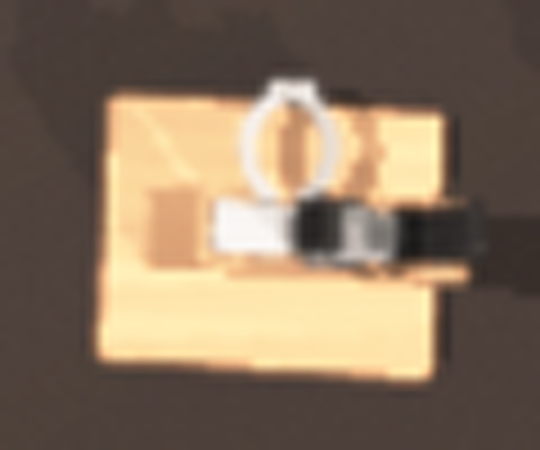

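View pics/plS.png

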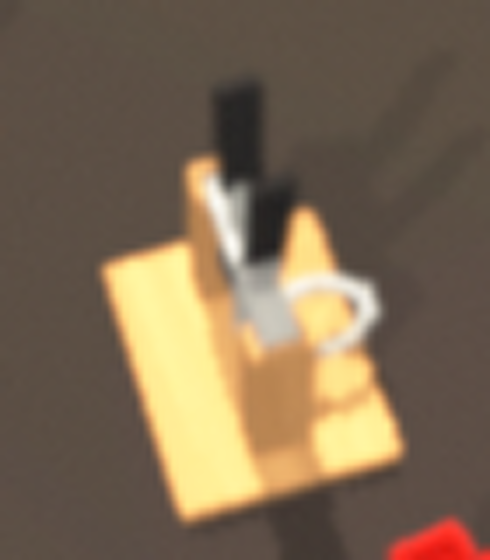

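```bash
cat >> h.py <<'E'
def rows(target_pos,tool_y=None,st=None,ref_rot=None):
    """print dx dy dz (m), wx wy wz (deg) from measured state; tool x straight down, tool y dir given (world xy)"""
    from bench import arm
    st=st or arm.read_state();R0=R.from_quat(st["ee_rot"]);p=np.array(st["position"])
    d=R0.inv().apply(np.array(target_pos)-p)/1000
    if tool_y is None: ty=R0.apply([0,1,0]);ty[2]=0
    else: ty=np.array([*tool_y,0.])
    ty/=np.linalg.norm(ty);tx=np.array([0,0,-1.]);tz=np.cross(tx,ty)
    R1=R.from_matrix(np.c_[tx,ty,tz]);w=(R0.inv()*R1).as_rotvec(degrees=True)
    print("clock",round(st["clock"],2),"pos",p.round(2),"grip",round(st["gripper_width"],2),"F",np.round(st["contact_force"],1))
    print("d",d.round(4),"w",w.round(2));return d,w
E
python3 - <<'E'
from h import *
from bench import arm
s=arm.read_state();Q=R.from_quat(s["ee_rot"]).as_matrix();print(Q.round(3))
T=load("top0.npz");S=load("side0.npz")
c=[ray(T,np.array([380,195])+(np.array(u)+.5)/9-.5,6) for u in((107,95),(443,113),(433,380),(97,360))];c=np.array(c);print(c.round(1),c.mean(0))
e=(c[0]-c[1]);f=c[0]-c[3];print(np.linalg.norm(e),np.linalg.norm(f),np.arctan2(-e[0],e[1]),np.arctan2(f[1],f[0]))
c=[ray(S,np.array([290,250])+(np.array(u)+.5)/7-.5,6) for u in((103,266),(310,207),(405,455),(185,520))];c=np.array(c);print(c.round(1),c.mean(0))
# ring outline in top at z=23: left/right/top/bottom
for u in((292,150),): print(ray(T,np.array([380,195])+(np.array(u)+.5)/9-.5,23))
rows((457,263,180))
rows((457,263,180),(1,0));rows((457,263,180),(0,1))
E
```

```text
[[-0.    -0.371 -0.929]
 [-0.    -0.929  0.371]
 [-1.     0.     0.   ]]
[[ 546.  -187.4    6. ]
 [ 541.9 -288.7    6. ]
 [ 461.7 -285.5    6. ]
 [ 466.4 -184.6    6. ]] [ 503.99702207 -236.51876923    6.        ]
101.41794723028846 79.68925068242585 -0.04038747825590259 -0.0351075484146076
[[ 468.  -184.1    6. ]
 [ 547.6 -187.3    6. ]
 [ 543.8 -289.2    6. ]
 [ 463.9 -285.3    6. ]] [ 505.84986823 -236.4890576     6.        ]
[ 529.5284906  -239.30099983   23.        ]
clock 1.1 pos [231.65 580.45 231.3 ] grip 85.38 F [ 1.5 -0.6 -0.1]
d [ 0.0513  0.2113 -0.327 ] w [-0.  0. -0.]
clock 1.1 pos [231.65 580.45 231.3 ] grip 85.38 F [ 1.5 -0.6 -0.1]
d [ 0.0513  0.2113 -0.327 ] w [-111.76    0.      0.  ]
clock 1.1 pos [231.65 580.45 231.3 ] grip 85.38 F [ 1.5 -0.6 -0.1]
d [ 0.0513  0.2113 -0.327 ] w [158.24  -0.    -0.  ]
```

Run:
```python
from h import *
T=load("top0.npz");c=T["img"][155:260,190:270,::-1];cv2.imwrite("pics/sl.png",cv2.resize(c,None,fx=5.5,fy=5.5,interpolation=cv2.INTER_CUBIC))
```

```text
(no output)
```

View pics/sl.png

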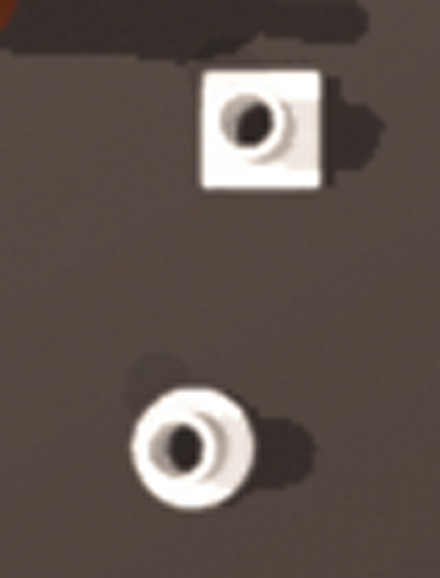

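Request:
arm_command(rows=[{"dx":0.05,"dy":0.2113,"dz":-0.327,"wx":-21.76,"gripper":-1},{"dx":0.05,"dy":0.2113,"dz":-0.327,"wx":-21.76,"gripper":-1},{"dx":0.05,"dy":0.2113,"dz":-0.327,"wx":-21.76,"gripper":-1},{"dx":0.05,"dy":0.2113,"dz":-0.327,"wx":-21.76,"gripper":-1},{"dx":0.05,"dy":0.2113,"dz":-0.327,"wx":-21.76,"gripper":-1},{"dx":0.05,"dy":0.2113,"dz":-0.327,"wx":-21.76,"gripper":-1},{"dx":0.05,"dy":0.2113,"dz":-0.327,"wx":-21.76,"gripper":-1},{"dx":0.05,"dy":0.2113,"dz":-0.327,"wx":-21.76,"gripper":-1}])

```text
validation failed for argument at $.ro...
```

Run:
```python
from h import *
from bench import get_image
rows((457,263,80),(0,-1))
for n in("top","side"):
    d=get_image(n);np.savez(f"{n}1.npz",**d);cv2.imwrite(f"pics/{n}1.png",d["img"][100:300,150:410,::-1].repeat(3,0).repeat(3,1))
```

```text
clock 1.1 pos [231.65 580.45 231.3 ] grip 85.38 F [ 1.5 -0.6 -0.1]
d [ 0.1513  0.2113 -0.327 ] w [-21.76   0.    -0.  ]
```

View pics/side1.png

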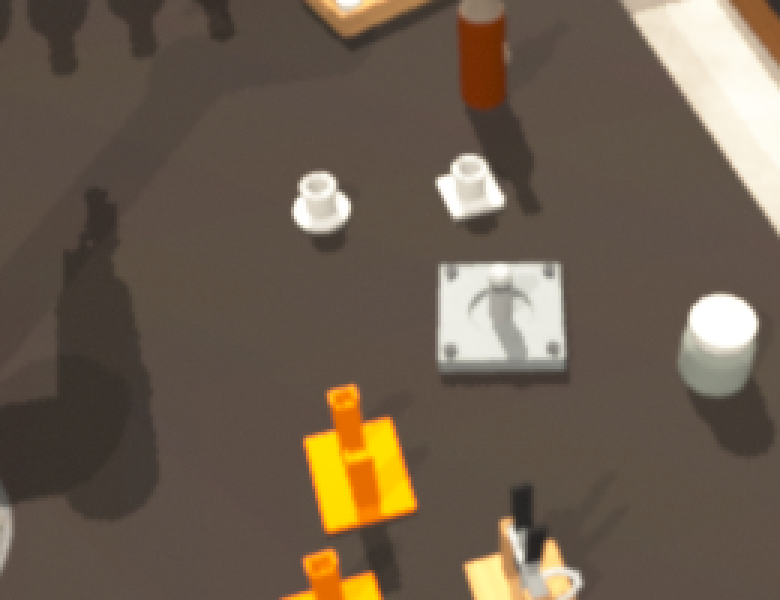

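View pics/top1.png

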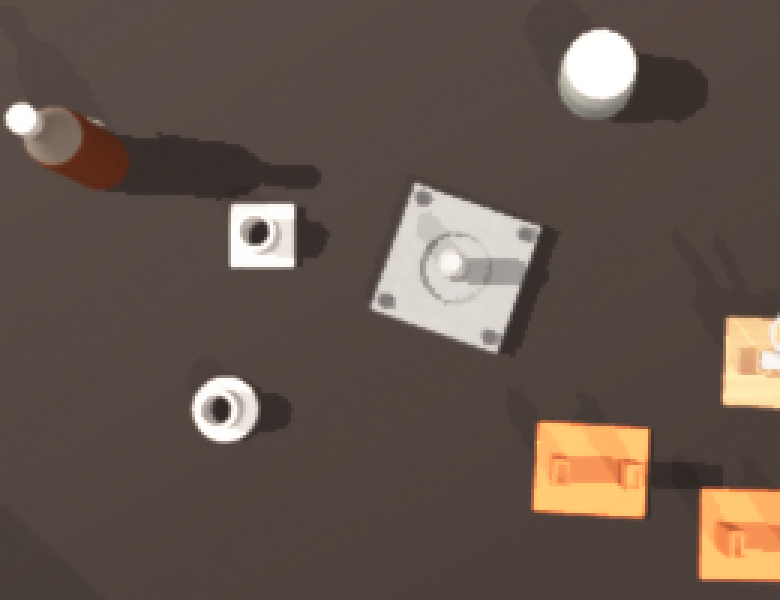

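Request:
arm_command(rows=[{"dx":0.05,"dy":0.2113,"dz":-0.327,"wx":-21.76,"wy":0,"wz":0,"gripper":-1},{"dx":0.05,"dy":0.2113,"dz":-0.327,"wx":-21.76,"wy":0,"wz":0,"gripper":-1},{"dx":0.05,"dy":0.2113,"dz":-0.327,"wx":-21.76,"wy":0,"wz":0,"gripper":-1},{"dx":0.05,"dy":0.2113,"dz":-0.327,"wx":-21.76,"wy":0,"wz":0,"gripper":-1},{"dx":0.05,"dy":0.2113,"dz":-0.327,"wx":-21.76,"wy":0,"wz":0,"gripper":-1},{"dx":0.05,"dy":0.2113,"dz":-0.327,"wx":-21.76,"wy":0,"wz":0,"gripper":-1},{"dx":0.05,"dy":0.2113,"dz":-0.327,"wx":-21.76,"wy":0,"wz":0,"gripper":-1},{"dx":0.05,"dy":0.2113,"dz":-0.327,"wx":-21.76,"wy":0,"wz":0,"gripper":-1}])

```text
clock: 2.0
position: [458.0, 260.9, 181.3]
ee_rot: [0.707, -0.0, -0.707, -0.0]
contact_force: [0.5, 1.0, -0.6]
gripper_width: 85.9
```

Run:
```python
from h import *
from bench import get_image
rows((457,263,80),(0,-1))
```

```text
clock 2.0 pos [457.98 260.9  181.33] grip 85.94 F [ 0.5  1.  -0.6]
d [ 0.1013 -0.0021  0.001 ] w [-0.03 -0.02  0.01]
```

Request:
arm_command(rows=[{"dx":0.05,"dy":-0.002,"dz":0.001,"wx":0,"wy":0,"wz":0,"gripper":-1},{"dx":0.1,"dy":-0.002,"dz":0.001,"wx":0,"wy":0,"wz":0,"gripper":-1},{"dx":0.135,"dy":-0.002,"dz":0.001,"wx":0,"wy":0,"wz":0,"gripper":-1},{"dx":0.155,"dy":-0.002,"dz":0.001,"wx":0,"wy":0,"wz":0,"gripper":-1},{"dx":0.168,"dy":-0.002,"dz":0.001,"wx":0,"wy":0,"wz":0,"gripper":-1},{"dx":0.168,"dy":-0.002,"dz":0.001,"wx":0,"wy":0,"wz":0,"gripper":-1},{"dx":0.168,"dy":-0.002,"dz":0.001,"wx":0,"wy":0,"wz":0,"gripper":1},{"dx":0.168,"dy":-0.002,"dz":0.001,"wx":0,"wy":0,"wz":0,"gripper":1}])

```text
clock: 2.8
position: [457.7, 263.6, 14.4]
ee_rot: [0.708, 0.001, -0.706, -0.001]
contact_force: [0.2, 0.2, -0.1]
gripper_width: 59.0
```

Run:
```python
from h import *
from bench import get_image
rows((457,263,13),(0,-1))
for n in("top","side"):
    d=get_image(n);np.savez(f"{n}2.npz",**d);cv2.imwrite(f"pics/{n}2.png",d["img"][100:300,150:410,::-1].repeat(3,0).repeat(3,1))
```

```text
clock 2.8 pos [457.7  263.58  14.42] grip 58.96 F [ 0.2  0.2 -0.1]
d [0.0014 0.0006 0.0007] w [-0.01 -0.11  0.1 ]
```

View pics/side2.png

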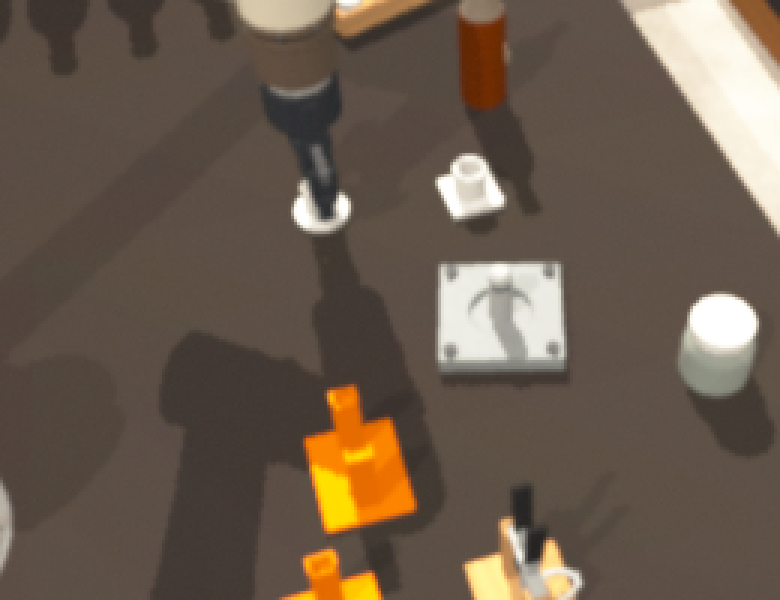

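Request:
arm_command(rows=[{"dx":0.0014,"dy":0,"dz":0,"wx":0,"wy":0,"wz":0,"gripper":1},{"dx":0.0014,"dy":0,"dz":0,"wx":0,"wy":0,"wz":0,"gripper":1},{"dx":0.0014,"dy":0,"dz":0,"wx":0,"wy":0,"wz":0,"gripper":1},{"dx":0.0014,"dy":0,"dz":0,"wx":0,"wy":0,"wz":0,"gripper":1},{"dx":0.0014,"dy":0,"dz":0,"wx":0,"wy":0,"wz":0,"gripper":1},{"dx":0.0014,"dy":0,"dz":0,"wx":0,"wy":0,"wz":0,"gripper":1},{"dx":0.0014,"dy":0,"dz":0,"wx":0,"wy":0,"wz":0,"gripper":1},{"dx":0.0014,"dy":0,"dz":0,"wx":0,"wy":0,"wz":0,"gripper":1}])

```text
clock: 3.7
position: [457.8, 263.6, 14.5]
ee_rot: [0.708, 0.001, -0.706, -0.001]
contact_force: [-1.5, -1.3, 5.8]
gripper_width: 34.0
```

Run:
```python
from h import *
from bench import get_image
rows((457,263,13),(0,-1))
out=[]
for n,r in(("top",(205,217,246,260)),("side",(238,143,278,187))):
    d=get_image(n);np.savez(f"{n}3.npz",**d)
    a=load(f"{n}0.npz")["img"];x0,y0,x1,y1=r
    for im in(a,d["img"]): out.append(cv2.resize(np.ascontiguousarray(im[y0:y1,x0:x1,::-1]),(390,290),interpolation=cv2.INTER_CUBIC))
cv2.imwrite("pics/c3.png",np.vstack([np.hstack(out[:2]),np.hstack(out[2:])]))
```

```text
clock 3.7 pos [457.78 263.58  14.52] grip 33.99 F [-1.5 -1.3  5.8]
d [0.0015 0.0006 0.0008] w [-0.   -0.17  0.14]
```

View pics/c3.png

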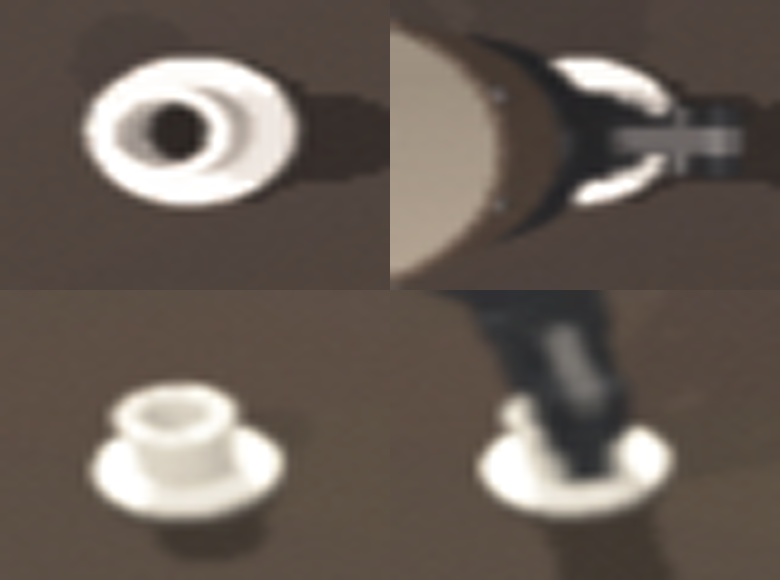

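Request:
arm_command(rows=[{"dx":-0.045,"dy":0,"dz":0,"wx":0,"wy":0,"wz":0,"gripper":1},{"dx":-0.085,"dy":0.02,"dz":-0.01,"wx":0,"wy":0,"wz":0,"gripper":1},{"dx":-0.1,"dy":0.055,"dz":-0.035,"wx":0,"wy":0,"wz":0,"gripper":1},{"dx":-0.1,"dy":0.095,"dz":-0.06,"wx":0,"wy":0,"wz":0,"gripper":1},{"dx":-0.1,"dy":0.135,"dz":-0.085,"wx":0,"wy":0,"wz":0,"gripper":1},{"dx":-0.1,"dy":0.17,"dz":-0.105,"wx":0,"wy":0,"wz":0,"gripper":1},{"dx":-0.1,"dy":0.195,"dz":-0.12,"wx":0,"wy":0,"wz":0,"gripper":1},{"dx":-0.1,"dy":0.206,"dz":-0.129,"wx":0,"wy":0,"wz":0,"gripper":1}])

```text
clock: 4.6
position: [587.0, 55.0, 114.4]
ee_rot: [0.708, -0.0, -0.706, -0.002]
contact_force: [-0.4, 0.2, -1.6]
gripper_width: 34.1
```

Run:
```python
from h import *
from bench import get_image
rows((587.3,58,105),(0,-1))
out=[]
for n,r in(("top",(260,150,345,235)),("side",(280,150,350,240))):
    d=get_image(n);np.savez(f"{n}4.npz",**d)
    x0,y0,x1,y1=r
    out.append(cv2.resize(np.ascontiguousarray(d["img"][y0:y1,x0:x1,::-1]),None,fx=4.6 if n=="side" else 4.7,fy=6,interpolation=cv2.INTER_CUBIC)[:510])
cv2.imwrite("pics/c4.png",np.hstack(out))
rows((587.3,58,105),(0,-1))
```

```text
clock 4.6 pos [586.99  54.99 114.36] grip 34.05 F [-0.4  0.2 -1.6]
d [ 0.0094 -0.003  -0.0003] w [-0.18 -0.16  0.15]
clock 4.7 pos [587.1   56.   114.25] grip 33.34 F [ 0.4  0.8 -1.1]
d [ 0.0093 -0.002  -0.0002] w [-0.16 -0.18  0.15]
```

View pics/c4.png

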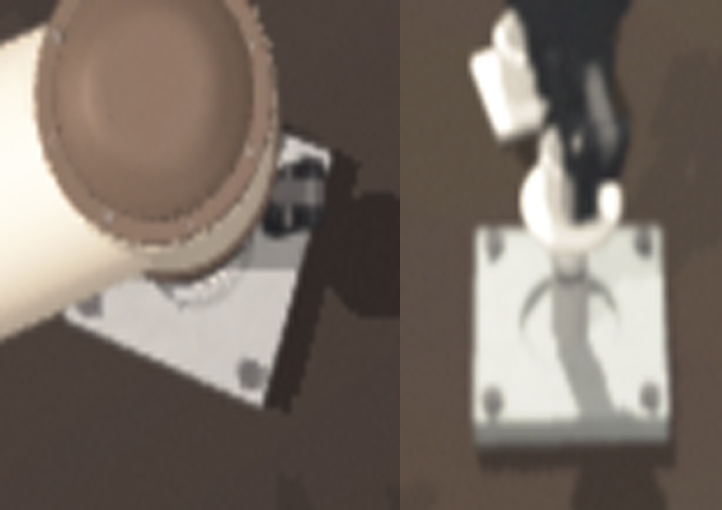

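Run:
```python
from h import *
S=load("side0.npz");T=load("top0.npz")
def ov(d,roi,items,f):
    x0,y0,x1,y1=roi;im=cv2.resize(np.ascontiguousarray(d["img"][y0:y1,x0:x1,::-1]),None,fx=f,fy=f,interpolation=cv2.INTER_CUBIC)
    for P,col in items:
        q=(proj(d,P)+.5-[x0,y0])*f-.5
        cv2.polylines(im,[np.round(q).astype(int)],True,col,1)
    return im
def plate(x,y,yaw):
    c,s=np.cos(yaw),np.sin(yaw);M=np.array([[c,-s,0],[s,c,0],[0,0,1]])
    b=np.array([[-60,-60,0],[60,-60,0],[60,60,0],[-60,60,0.]])
    o=[((b+[0,0,18])@M.T+[x,y,0],(0,0,255)),(b@M.T+[x,y,0],(0,160,0)),(circ(31,18)+[x,y,0],(255,0,0)),(circ(7,78)+[x,y,0],(255,0,255)),(circ(12,73)+[x,y,0],(255,0,255)),(circ(12,12)+[x,y,0],(255,0,255))]
    return o
a=ov(S,(285,177,345,237),plate(588.43,62.45,-.326),6.5);b=ov(T,(268,157,334,223),plate(586.15,57.18,-.3256),5.9)
cv2.imwrite("pics/ov.png",np.hstack([a,cv2.resize(b,(390,390))]))
```

```text
(no output)
```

View pics/ov.png

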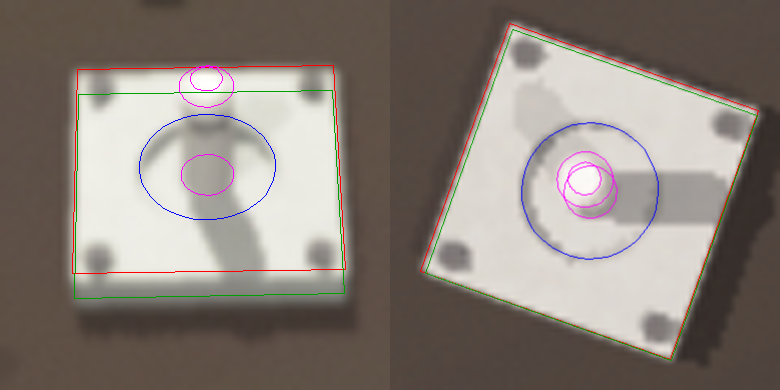

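Request:
arm_command(rows=[{"dx":0.01,"dy":-0.0023,"dz":-0.0003,"wx":-0.1,"wy":-0.1,"wz":0.1,"gripper":1},{"dx":0.019,"dy":-0.0023,"dz":-0.0003,"wx":-0.1,"wy":-0.1,"wz":0.1,"gripper":1},{"dx":0.019,"dy":-0.0023,"dz":-0.0003,"wx":-0.1,"wy":-0.1,"wz":0.1,"gripper":1},{"dx":0.019,"dy":-0.0023,"dz":-0.0003,"wx":-0.1,"wy":-0.1,"wz":0.1,"gripper":1},{"dx":0.024,"dy":-0.0023,"dz":-0.0003,"wx":-0.1,"wy":-0.1,"wz":0.1,"gripper":1},{"dx":0.028,"dy":-0.0023,"dz":-0.0003,"wx":-0.1,"wy":-0.1,"wz":0.1,"gripper":1},{"dx":0.032,"dy":-0.0023,"dz":-0.0003,"wx":-0.1,"wy":-0.1,"wz":0.1,"gripper":1},{"dx":0.032,"dy":-0.0023,"dz":-0.0003,"wx":-0.1,"wy":-0.1,"wz":0.1,"gripper":1}])

```text
clock: 5.5
position: [587.0, 58.2, 81.5]
ee_rot: [0.707, -0.0, -0.707, -0.001]
contact_force: [-0.2, 0.9, -0.9]
gripper_width: 34.0
```

Run:
```python
from h import *
from bench import get_image,arm
rows((587.4,58.4,75),(0,-1));print(arm.read_state()["wrist_torque"])
out=[]
for n,r in(("side",(280,150,350,240)),):
    d=get_image(n);np.savez(f"{n}5.npz",**d)
    x0,y0,x1,y1=r
    out.append(cv2.resize(np.ascontiguousarray(d["img"][y0:y1,x0:x1,::-1]),None,fx=6,fy=6,interpolation=cv2.INTER_CUBIC))
cv2.imwrite("pics/c5.png",np.hstack(out))
rows((587.4,58.4,75),(0,-1))
```

```text
clock 5.5 pos [586.99  58.23  81.46] grip 33.98 F [-0.2  0.9 -0.9]
d [ 0.0065 -0.0002 -0.0004] w [-0.09 -0.    0.04]
[-0.07106045  0.06069424  0.00960861]
clock 5.55 pos [587.14  58.24  81.7 ] grip 33.28 F [-0.7 -0.3 -1.8]
d [ 0.0067 -0.0002 -0.0003] w [-0.08 -0.01  0.04]
```

View pics/c5.png

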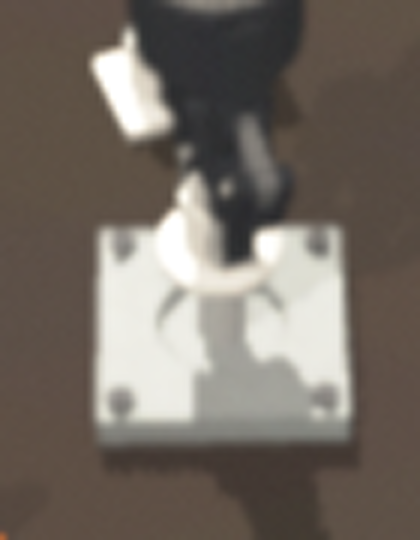

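Request:
arm_command(rows=[{"dx":0.006,"dy":-0.0001,"dz":-0.0003,"wx":0,"wy":0,"wz":0,"gripper":1},{"dx":0.012,"dy":-0.0001,"dz":-0.0003,"wx":0,"wy":0,"wz":0,"gripper":1},{"dx":0.018,"dy":-0.0001,"dz":-0.0003,"wx":0,"wy":0,"wz":0,"gripper":1},{"dx":0.024,"dy":-0.0001,"dz":-0.0003,"wx":0,"wy":0,"wz":0,"gripper":1},{"dx":0.03,"dy":-0.0001,"dz":-0.0003,"wx":0,"wy":0,"wz":0,"gripper":1},{"dx":0.035,"dy":-0.0001,"dz":-0.0003,"wx":0,"wy":0,"wz":0,"gripper":1},{"dx":0.039,"dy":-0.0001,"dz":-0.0003,"wx":0,"wy":0,"wz":0,"gripper":1},{"dx":0.042,"dy":-0.0001,"dz":-0.0003,"wx":0,"wy":0,"wz":0,"gripper":1}])

```text
clock: 6.35
position: [587.3, 58.1, 39.4]
ee_rot: [-0.707, 0.0, 0.707, 0.001]
contact_force: [-0.7, -3.6, 1.4]
gripper_width: 33.7
```

Run:
```python
from h import *
from bench import get_image,arm
rows((587.4,58.4,26.5),(0,-1));print(arm.read_state()["wrist_torque"])
```

```text
clock 6.35 pos [587.34  58.13  39.36] grip 33.68 F [-0.7 -3.6  1.4]
d [ 0.0129 -0.0003 -0.0001] w [-0.08  0.01  0.01]
[-0.97325324  0.07245269 -0.03806851]
```

Request:
arm_command(rows=[{"dx":0.001,"dy":0.0008,"dz":0,"wx":0,"wy":0,"wz":0,"gripper":1},{"dx":0.003,"dy":0.0008,"dz":0,"wx":0,"wy":0,"wz":0,"gripper":1},{"dx":0.005,"dy":0.0008,"dz":0,"wx":0,"wy":0,"wz":0,"gripper":1},{"dx":0.007,"dy":0.0008,"dz":0,"wx":0,"wy":0,"wz":0,"gripper":1},{"dx":0.009,"dy":0.0008,"dz":0,"wx":0,"wy":0,"wz":0,"gripper":1},{"dx":0.01,"dy":0.0008,"dz":0,"wx":0,"wy":0,"wz":0,"gripper":1},{"dx":0.011,"dy":0.0008,"dz":0,"wx":0,"wy":0,"wz":0,"gripper":1},{"dx":0.011,"dy":0.0008,"dz":0,"wx":0,"wy":0,"wz":0,"gripper":1}])

```text
clock: 7.15
position: [587.3, 57.3, 28.2]
ee_rot: [-0.707, 0.0, 0.707, 0.001]
contact_force: [-0.3, -0.8, -1.5]
gripper_width: 33.8
```

Run:
```python
from h import *
from bench import get_image,arm
rows((587.4,58.4,26.5),(0,-1));print(arm.read_state()["wrist_torque"])
```

```text
clock 7.15 pos [587.28  57.34  28.24] grip 33.83 F [-0.3 -0.8 -1.5]
d [ 0.0017 -0.0011 -0.0001] w [-0.08  0.02  0.01]
[-0.07642695  0.04562334  0.02953885]
```

Request:
arm_command(rows=[{"dx":0.001,"dy":0.0003,"dz":0,"wx":0,"wy":0,"wz":0,"gripper":1},{"dx":0.0018,"dy":0.0003,"dz":0,"wx":0,"wy":0,"wz":0,"gripper":1},{"dx":0.0022,"dy":0.0003,"dz":0,"wx":0,"wy":0,"wz":0,"gripper":1},{"dx":0.0022,"dy":0.0003,"dz":0,"wx":0,"wy":0,"wz":0,"gripper":1},{"dx":0.0022,"dy":0.0003,"dz":0,"wx":0,"wy":0,"wz":0,"gripper":-1},{"dx":0.0022,"dy":0.0003,"dz":0,"wx":0,"wy":0,"wz":0,"gripper":-1},{"dx":0.0022,"dy":0.0003,"dz":0,"wx":0,"wy":0,"wz":0,"gripper":-1},{"dx":0.0022,"dy":0.0003,"dz":0,"wx":0,"wy":0,"wz":0,"gripper":-1}])

```text
clock: 7.95
position: [587.4, 57.1, 25.9]
ee_rot: [-0.707, 0.0, 0.707, 0.001]
contact_force: [-0.5, -0.0, 0.7]
gripper_width: 85.1
```

Run:
```python
from h import *
from bench import get_image,arm
rows((587.4,58.4,140),(0,-1));print(arm.read_state()["wrist_torque"])
```

```text
clock 7.95 pos [587.38  57.08  25.92] grip 85.09 F [-0.5 -0.   0.7]
d [-0.1141 -0.0013  0.    ] w [-0.08  0.01  0.01]
[-0.02507902  0.00829599 -0.05151956]
```

Run:
```python
from h import *
rows((504.8,-236.5,205),(-.04,-1))
```

```text
clock 7.95 pos [587.38  57.08  25.92] grip 85.09 F [-0.5 -0.   0.7]
d [-0.1791  0.2937  0.0822] w [2.21 0.01 0.01]
```

Request:
arm_command(rows=[{"dx":-0.04,"dy":0,"dz":0,"wx":0,"wy":0,"wz":0,"gripper":-1},{"dx":-0.09,"dy":0,"dz":0,"wx":0,"wy":0,"wz":0,"gripper":-1},{"dx":-0.135,"dy":0.02,"dz":0.005,"wx":0,"wy":0,"wz":0,"gripper":-1},{"dx":-0.165,"dy":0.06,"dz":0.015,"wx":0,"wy":0,"wz":0,"gripper":-1},{"dx":-0.18,"dy":0.105,"dz":0.028,"wx":2.2,"wy":0,"wz":0,"gripper":-1},{"dx":-0.18,"dy":0.15,"dz":0.041,"wx":2.2,"wy":0,"wz":0,"gripper":-1},{"dx":-0.18,"dy":0.198,"dz":0.054,"wx":2.2,"wy":0,"wz":0,"gripper":-1},{"dx":-0.18,"dy":0.24,"dz":0.066,"wx":2.2,"wy":0,"wz":0,"gripper":-1}])

```text
clock: 8.75
position: [520.2, -184.7, 206.3]
ee_rot: [0.707, -0.014, -0.707, -0.014]
contact_force: [1.0, -0.9, -0.1]
gripper_width: 85.4
```

Run:
```python
from h import *
from bench import get_image,arm
out=[]
for n,r in(("top",(265,153,335,233)),("side",(280,160,350,240))):
    d=get_image(n);np.savez(f"{n}6.npz",**d)
    x0,y0,x1,y1=r
    out.append(cv2.resize(np.ascontiguousarray(d["img"][y0:y1,x0:x1,::-1]),None,fx=5.6,fy=5.6,interpolation=cv2.INTER_CUBIC))
cv2.imwrite("pics/c6.png",np.hstack(out))
rows((504.8,-236.5,205),(-.04,-1))
```

```text
clock 8.85 pos [ 519.21 -186.78  205.87] grip 85.43 F [ 0.5  1.5 -0.4]
d [0.0009 0.0503 0.0121] w [-0.33  0.05 -0.01]
```

View pics/c6.png

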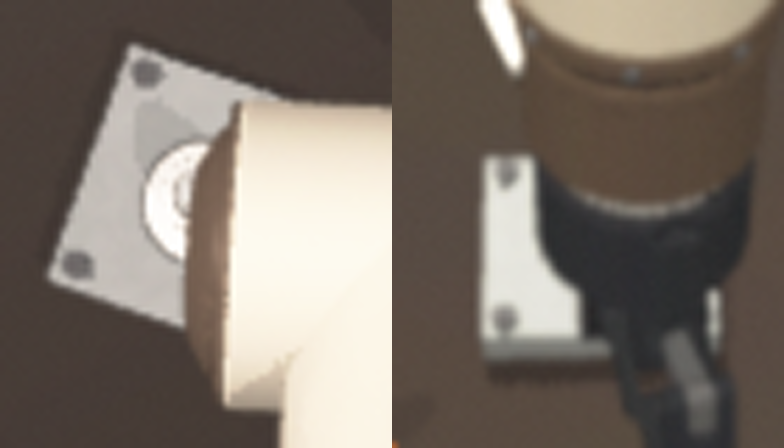

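Request:
arm_command(rows=[{"dx":0,"dy":0.03,"dz":0.008,"wx":-0.3,"wy":0,"wz":0,"gripper":-1},{"dx":0,"dy":0.0503,"dz":0.0121,"wx":-0.3,"wy":0,"wz":0,"gripper":-1},{"dx":0,"dy":0.0503,"dz":0.0121,"wx":-0.3,"wy":0,"wz":0,"gripper":-1},{"dx":0.01,"dy":0.0503,"dz":0.0121,"wx":-0.3,"wy":0,"wz":0,"gripper":-1},{"dx":0.02,"dy":0.0503,"dz":0.0121,"wx":-0.3,"wy":0,"wz":0,"gripper":-1},{"dx":0.03,"dy":0.0503,"dz":0.0121,"wx":-0.3,"wy":0,"wz":0,"gripper":-1},{"dx":0.03,"dy":0.0503,"dz":0.0121,"wx":-0.3,"wy":0,"wz":0,"gripper":-1},{"dx":0.03,"dy":0.0503,"dz":0.0121,"wx":-0.3,"wy":0,"wz":0,"gripper":-1}])

```text
clock: 9.65
position: [504.9, -236.0, 175.4]
ee_rot: [-0.706, 0.014, 0.708, 0.014]
contact_force: [0.7, -0.2, 0.2]
gripper_width: 85.3
```

Run:
```python
from h import *
from bench import get_image,arm
out=[]
for n,r in(("top",(265,153,335,233)),("side",(280,160,350,240)),("side",(285,220,365,330))):
    d=get_image(n);np.savez(f"{n}7.npz",**d)
    x0,y0,x1,y1=r
    out.append(cv2.resize(np.ascontiguousarray(d["img"][y0:y1,x0:x1,::-1]),(260 if x1<360 else 280,320),interpolation=cv2.INTER_CUBIC))
cv2.imwrite("pics/c7.png",np.hstack(out))
rows((504.8,-236.5,122.5),(-.04,-1))
```

```text
clock 9.8 pos [ 505.22 -236.38  176.31] grip 85.28 F [ 0.6  0.2 -0.3]
d [0.0538 0.0001 0.0004] w [-0.   -0.   -0.02]
```

View pics/c7.png

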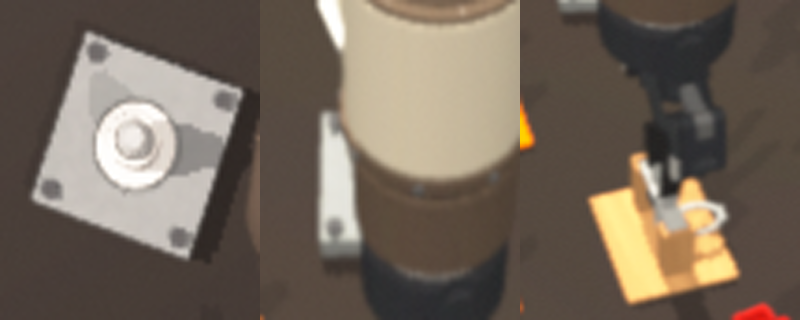

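Run:
```python
from h import *
S=load("side7.npz");d=S
x0,y0,x1,y1=285,215,365,315;f=6
im=cv2.resize(np.ascontiguousarray(d["img"][y0:y1,x0:x1,::-1]),None,fx=f,fy=f,interpolation=cv2.INTER_CUBIC)
def bx(cx,cy,lx,ly,z0,z1,col):
    c,s=np.cos(-.04),np.sin(-.04);M=np.array([[c,-s,0],[s,c,0],[0,0,1]])
    B=(box(lx,ly,0,0)[:4]+[cx,cy,0])@M.T+[504.8,-236.5,0]
    for z in(z0,z1):
        q=B[[0,1,3,2]]+[0,0,z];q=(proj(d,q)+.5-[x0,y0])*f-.5;cv2.polylines(im,[np.round(q).astype(int)],True,col,1)
bx(0,-19,16,6,118,163,(0,0,255));bx(0,19,16,6,118,163,(0,255,0))
bx(0,-50,22,14,189,210,(255,0,255))
cv2.imwrite("pics/c8.png",im)
```

```text
(no output)
```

View pics/c8.png

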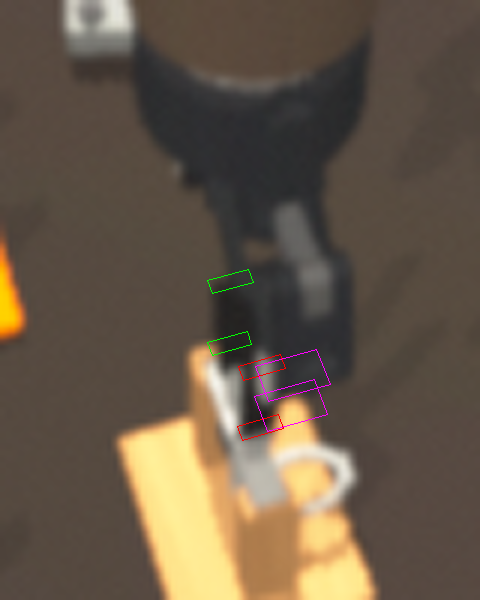

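Request:
arm_command(rows=[{"dx":0.02,"dy":0,"dz":0.0004,"wx":0,"wy":0,"wz":0,"gripper":-1},{"dx":0.04,"dy":0,"dz":0.0004,"wx":0,"wy":0,"wz":0,"gripper":-1},{"dx":0.05,"dy":0,"dz":0.0004,"wx":0,"wy":0,"wz":0,"gripper":-1},{"dx":0.0535,"dy":0,"dz":0.0004,"wx":0,"wy":0,"wz":0,"gripper":-1},{"dx":0.0535,"dy":0,"dz":0.0004,"wx":0,"wy":0,"wz":0,"gripper":-1},{"dx":0.0535,"dy":0,"dz":0.0004,"wx":0,"wy":0,"wz":0,"gripper":-0.1},{"dx":0.0535,"dy":0,"dz":0.0004,"wx":0,"wy":0,"wz":0,"gripper":-0.1},{"dx":0.0535,"dy":0,"dz":0.0004,"wx":0,"wy":0,"wz":0,"gripper":-0.1}])

```text
clock: 10.6
position: [505.2, -236.5, 123.5]
ee_rot: [0.707, -0.014, -0.706, -0.014]
contact_force: [0.5, -1.1, -0.0]
gripper_width: 47.1
```

Run:
```python
from h import *
from bench import get_image,arm
rows((504.8,-236.5,122.5),(-.04,-1))
d=get_image("side");np.savez("side9.npz",**d)
x0,y0,x1,y1=285,215,365,315
cv2.imwrite("pics/c9.png",cv2.resize(np.ascontiguousarray(d["img"][y0:y1,x0:x1,::-1]),None,fx=6,fy=6,interpolation=cv2.INTER_CUBIC))
d=get_image("top");np.savez("top9.npz",**d)
x0,y0,x1,y1=370,185,460,255
cv2.imwrite("pics/c9t.png",cv2.resize(np.ascontiguousarray(d["img"][y0:y1,x0:x1,::-1]),None,fx=6,fy=6,interpolation=cv2.INTER_CUBIC))
```

```text
clock 10.6 pos [ 505.23 -236.46  123.52] grip 47.1 F [ 0.5 -1.1 -0. ]
d [0.001  0.0001 0.0004] w [-0.   -0.08 -0.04]
```

View pics/c9.png

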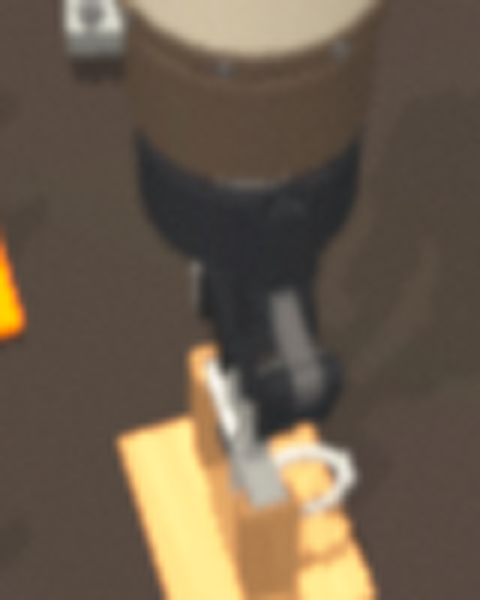

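View pics/c9t.png

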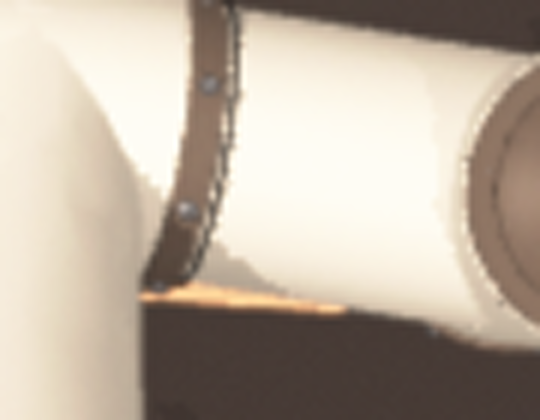

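Request:
arm_command(rows=[{"dx":0.001,"dy":0,"dz":0.001,"wx":0,"wy":0,"wz":0,"gripper":0.2},{"dx":0.001,"dy":0,"dz":0.001,"wx":0,"wy":0,"wz":0,"gripper":1},{"dx":0.001,"dy":0,"dz":0.001,"wx":0,"wy":0,"wz":0,"gripper":1},{"dx":0.001,"dy":0,"dz":0.001,"wx":0,"wy":0,"wz":0,"gripper":1},{"dx":0.001,"dy":0,"dz":0.001,"wx":0,"wy":0,"wz":0,"gripper":1},{"dx":0.001,"dy":0,"dz":0.001,"wx":0,"wy":0,"wz":0,"gripper":1},{"dx":0.001,"dy":0,"dz":0.001,"wx":0,"wy":0,"wz":0,"gripper":1},{"dx":0.001,"dy":0,"dz":0.001,"wx":0,"wy":0,"wz":0,"gripper":1}])

```text
clock: 11.5
position: [506.1, -237.9, 125.6]
ee_rot: [0.709, -0.015, -0.705, -0.012]
contact_force: [-1.8, -2.8, 11.2]
gripper_width: 25.4
```

Run:
```python
from h import *
from bench import get_image,arm
rows((504.8,-236.5,122.5),(-.04,-1));print(arm.read_state()["wrist_torque"])
d=get_image("side");np.savez("side10.npz",**d)
x0,y0,x1,y1=285,215,365,315
cv2.imwrite("pics/c10.png",cv2.resize(np.ascontiguousarray(d["img"][y0:y1,x0:x1,::-1]),None,fx=6,fy=6,interpolation=cv2.INTER_CUBIC))
```

```text
clock 11.5 pos [ 506.06 -237.91  125.57] grip 25.39 F [-1.8 -2.8 11.2]
d [ 0.0031 -0.0014  0.0013] w [ 0.08 -0.38 -0.22]
[-0.53690287  0.34977071 -0.01207607]
```

View pics/c10.png

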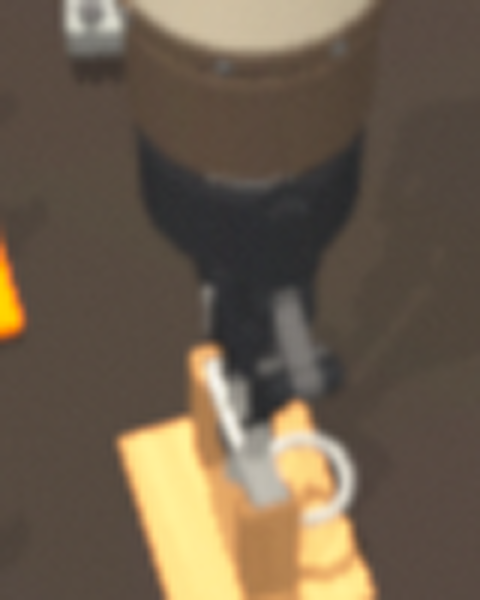

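Request:
arm_command(rows=[{"dx":-0.006,"dy":0,"dz":0,"wx":0,"wy":0,"wz":0,"gripper":1},{"dx":-0.015,"dy":0,"dz":0,"wx":0,"wy":0,"wz":0,"gripper":1},{"dx":-0.027,"dy":0,"dz":0,"wx":0,"wy":0,"wz":0,"gripper":1},{"dx":-0.042,"dy":0,"dz":0,"wx":0,"wy":0,"wz":0,"gripper":1},{"dx":-0.057,"dy":0,"dz":0,"wx":0,"wy":0,"wz":0,"gripper":1},{"dx":-0.07,"dy":0,"dz":0,"wx":0,"wy":0,"wz":0,"gripper":1},{"dx":-0.08,"dy":0,"dz":0,"wx":0,"wy":0,"wz":0,"gripper":1},{"dx":-0.086,"dy":0,"dz":0,"wx":0,"wy":0,"wz":0,"gripper":1}])

```text
clock: 12.35
position: [505.7, -237.5, 212.6]
ee_rot: [0.71, -0.015, -0.704, -0.012]
contact_force: [0.3, -0.0, -2.6]
gripper_width: 25.6
```

Run:
```python
from h import *
from bench import get_image,arm
rows((587.3-26,57,200),(-.04,-1));print(arm.read_state()["wrist_torque"])
d=get_image("side");np.savez("side11.npz",**d)
x0,y0,x1,y1=270,160,370,310
cv2.imwrite("pics/c11.png",cv2.resize(np.ascontiguousarray(d["img"][y0:y1,x0:x1,::-1]),None,fx=4,fy=4,interpolation=cv2.INTER_CUBIC))
```

```text
clock 12.35 pos [ 505.66 -237.5   212.62] grip 25.55 F [ 0.3 -0.  -2.6]
d [ 0.0118 -0.2965 -0.0442] w [ 0.08 -0.44 -0.22]
[-0.03868551  0.01839047  0.01618656]
```

View pics/c11.png

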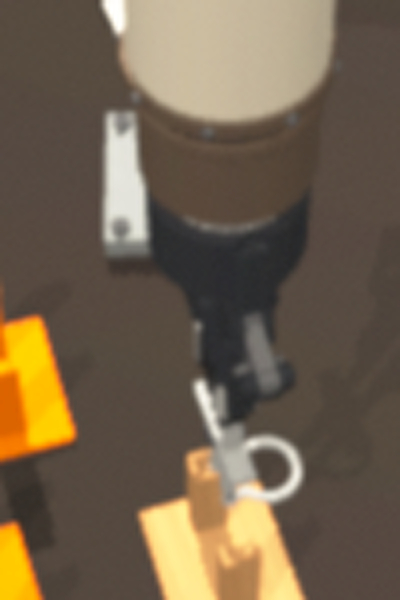

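Request:
arm_command(rows=[{"dx":0,"dy":-0.02,"dz":-0.003,"wx":0,"wy":0,"wz":0,"gripper":1},{"dx":0,"dy":-0.06,"dz":-0.009,"wx":0,"wy":0,"wz":0,"gripper":1},{"dx":0,"dy":-0.105,"dz":-0.0155,"wx":0,"wy":0,"wz":0,"gripper":1},{"dx":0,"dy":-0.15,"dz":-0.022,"wx":0,"wy":0,"wz":0,"gripper":1},{"dx":0,"dy":-0.195,"dz":-0.029,"wx":0,"wy":0,"wz":0,"gripper":1},{"dx":0,"dy":-0.24,"dz":-0.036,"wx":0,"wy":0,"wz":0,"gripper":1},{"dx":0,"dy":-0.28,"dz":-0.0416,"wx":0,"wy":0,"wz":0,"gripper":1},{"dx":0,"dy":-0.2975,"dz":-0.0442,"wx":0,"wy":0,"wz":0,"gripper":1}])

```text
clock: 13.2
position: [561.7, 61.1, 211.6]
ee_rot: [0.71, -0.014, -0.704, -0.011]
contact_force: [-0.3, -1.5, -3.1]
gripper_width: 25.0
```

Request:
arm_command(rows=[{"dx":0,"dy":-0.001,"dz":0,"wx":0,"wy":0,"wz":0,"gripper":1},{"dx":0,"dy":-0.001,"dz":0,"wx":0,"wy":0,"wz":0,"gripper":1},{"dx":0,"dy":-0.001,"dz":0,"wx":0,"wy":0,"wz":0,"gripper":1},{"dx":0,"dy":-0.001,"dz":0,"wx":0,"wy":0,"wz":0,"gripper":1},{"dx":0,"dy":-0.001,"dz":0,"wx":0,"wy":0,"wz":0,"gripper":1},{"dx":0,"dy":-0.001,"dz":0,"wx":0,"wy":0,"wz":0,"gripper":1},{"dx":0,"dy":-0.001,"dz":0,"wx":0,"wy":0,"wz":0,"gripper":1},{"dx":0,"dy":-0.001,"dz":0,"wx":0,"wy":0,"wz":0,"gripper":1}])

```text
clock: 14.0
position: [561.7, 61.9, 211.7]
ee_rot: [0.71, -0.014, -0.704, -0.011]
contact_force: [-0.5, 0.6, -2.8]
gripper_width: 25.2
```

Run:
```python
from h import *
from bench import get_image,arm
rows((561.3,58,212.6),(-.04,-1));print(arm.read_state()["wrist_torque"])
out=[]
for n,r in(("top",(260,150,345,235)),("side",(280,150,350,240))):
    d=get_image(n);np.savez(f"{n}12.npz",**d)
    x0,y0,x1,y1=r
    out.append(cv2.resize(np.ascontiguousarray(d["img"][y0:y1,x0:x1,::-1]),(325 if n=="top" else 467,600),interpolation=cv2.INTER_CUBIC))
cv2.imwrite("pics/c12.png",np.hstack(out))
```

```text
clock 14.0 pos [561.75  61.87 211.68] grip 25.15 F [-0.5  0.6 -2.8]
d [-0.0009  0.0039  0.0003] w [ 0.25 -0.46 -0.24]
[0.03402766 0.01551976 0.04934112]
```

View pics/c12.png

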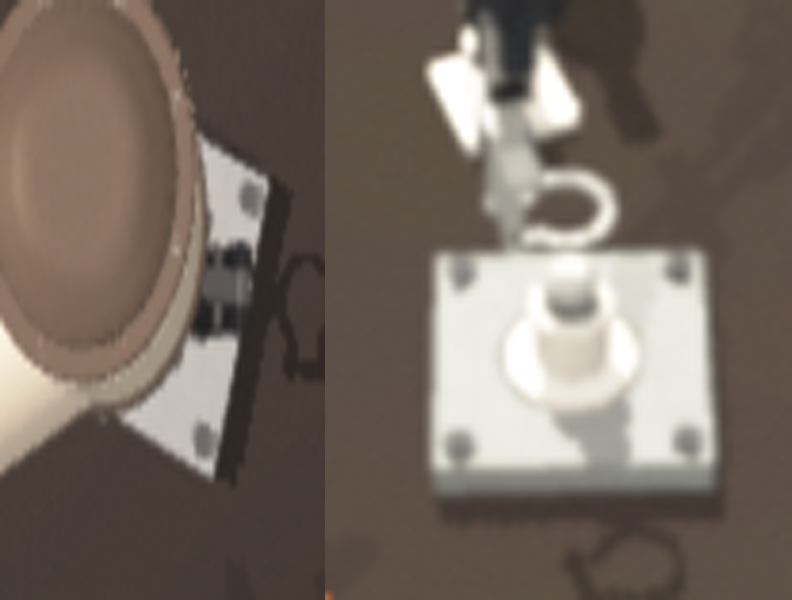

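Run:
```python
from h import *
d=load("side12.npz");np.set_printoptions(linewidth=200)
print(d["img"][172:190,304:330].mean(2).astype(int))
print("stub0");print(load("side0.npz")["img"][184:206,308:328].mean(2).astype(int))
print("stub12");print(d["img"][184:206,308:328].mean(2).astype(int))
roi=(312,170,330,186);x0,y0,x1,y1=roi
m=soft(d["img"],roi,78,235)
def f(p,z=109.1):
    o=render(d,[circ(19.5,-2)*[1,1,1],],p[0],p[1],0,z,roi)
    o=render(d,[np.r_[circ(19.5,-2),circ(19.5,2)]],p[0],p[1],0,z,roi)
    # hole= intersection of inner circles at top/bottom
    a=render(d,[circ(15.5,-2)],p[0],p[1],0,z,roi);b=render(d,[circ(15.5,2)],p[0],p[1],0,z,roi)
    return ((o-np.minimum(a,b)-m)**2).sum()
for z in(108,109.1,110):
    r=minimize(f,[588,62],args=(z,),method="Nelder-Mead",options=dict(initial_simplex=[[588,62],[593,62],[588,67]]));print(z,r.x,r.fun)
```

```text
[[132 163 174 176 179 181 164 113  70  58  61  69  77  79  80  80  81  81  80  81  79  77  77  75  78  79]
 [128 159 181 189 192 192 181 139  84  59  60  65  76  81  81  81  81  81  81  81  80  80  80  81  79  78]
 [126 156 179 192 196 195 190 167 111  73  71  78  89  93  87  82  82  81  81  81  81  80  81  81  79  76]
 [129 156 174 191 197 198 194 182 148 139 137 137 143 144 138 124 101  86  81  81  79  81  81  81  80  78]
 [130 154 167 187 194 195 192 186 185 211 204 195 195 200 208 194 161 120  91  82  81  81  81  82  80  80]
 [130 152 161 176 185 184 181 172 174 191 180 170 170 178 199 215 214 181 131  92  81  81  81  81  81  79]
 [135 154 158 164 170 177 179 158 139 131 120 115 115 121 144 175 210 217 179 116  84  81  82  81  82  80]
 [151 159 157 159 165 184 194 151 109  93  87  86  86  88  96 119 165 210 204 137  88  81  82  81  81  80]
 [164 165 158 158 161 168 165 123  91  83  81  81  82  83  82  90 126 193 221 159  94  83  81  82  80  79]
 [142 153 155 157 156 146 120  94  83  81  81  82  82  81  82  85 116 194 231 176 101  82  81  80  78  77]
 [107 125 142 155 155 137 104 
[... 3945 characters left out ...]
 217 217 217 215 211 203 223 251 251 236 210 215]
 [254 255 254 238 214 217 218 218 217 216 215 211 200 193 222 252 253 249 220 215]
 [255 255 254 238 210 209 210 212 210 207 206 202 195 190 223 252 254 253 236 220]
 [255 255 254 241 212 208 210 209 208 205 202 199 194 190 225 253 254 254 246 223]
 [255 255 255 245 216 209 208 208 207 204 203 199 194 194 229 253 254 254 247 223]
 [255 255 255 252 229 211 209 208 206 203 202 196 192 199 227 249 254 254 243 222]
 [254 255 255 254 242 216 210 207 205 202 199 199 197 210 227 240 250 251 229 220]]
108 [588.28410729  66.10195066] 4.993122428515738
109.1 [588.19734487  65.08355562] 4.951642742848539
110 [587.84800749  64.28861451] 4.953427063920542
```

Run:
```python
from h import *
d=load("side0.npz")
for x,y in((588.4,62.45),(588.2,65.1),(586.4,60.5)):
    print(x,y,"axis z78,73,63,57,40,20",proj(d,[[x,y,z] for z in(78,73,63,57,40,20)]).round(2).tolist())
    t=proj(d,circ(7,78)+[x,y,0]);print(" tip bbox",t.min(0).round(2),t.max(0).round(2))
    t=proj(d,circ(12,73)+[x,y,0]);print(" sh bbox",t.min(0).round(2),t.max(0).round(2))
    t=proj(d,circ(12,63)+[x,y,0]);print(" lip63 bbox",t.min(0).round(2),t.max(0).round(2))
    t=proj(d,circ(12,57)+[x,y,0]);print(" lip57 bbox",t.min(0).round(2),t.max(0).round(2))
    t=proj(d,circ(18,54)+[x,y,0]);print(" hubtop bbox",t.min(0).round(2),t.max(0).round(2))
```

```text
588.4 62.45 axis z78,73,63,57,40,20 [[316.25, 188.64], [316.26, 189.8], [316.29, 192.1], [316.31, 193.47], [316.35, 197.28], [316.4, 201.67]]
 tip bbox [313.78 186.8 ] [318.71 190.49]
 sh bbox [312.05 186.65] [320.47 192.99]
 lip63 bbox [312.11 188.96] [320.47 195.28]
 lip57 bbox [312.14 190.33] [320.47 196.65]
 hubtop bbox [310.08 189.46] [322.55 198.93]
588.2 65.1 axis z78,73,63,57,40,20 [[315.87, 188.0], [315.89, 189.16], [315.92, 191.46], [315.93, 192.83], [315.98, 196.65], [316.04, 201.04]]
 tip bbox [313.41 186.16] [318.33 189.85]
 sh bbox [311.68 186.02] [320.09 192.34]
 lip63 bbox [311.74 188.33] [320.09 194.64]
 lip57 bbox [311.77 189.7 ] [320.09 196.  ]
 hubtop bbox [309.72 188.83] [322.17 198.28]
586.4 60.5 axis z78,73,63,57,40,20 [[315.81, 189.3], [315.83, 190.46], [315.86, 192.76], [315.88, 194.13], [315.93, 197.95], [315.99, 202.33]]
 tip bbox [313.35 187.46] [318.28 191.16]
 sh bbox [311.61 187.31] [320.04 193.66]
 lip63 bbox [311.67 189.62] [320.05 195.95]
 lip57 bbox [311.71 190.99] [320.05 197.32]
 hubtop bbox [309.64 190.11] [322.13 199.6 ]
```

Run:
```python
from h import *
rows((562,58.4,188),(-.04,-1));rows((562,58.4,162.6),(-.04,-1))
```

```text
clock 14.1 pos [561.76  62.03 211.67] grip 25.32 F [-0.7 -0.8 -1.7]
d [ 0.0237  0.0035 -0.0002] w [ 0.27 -0.46 -0.24]
clock 14.1 pos [561.76  62.03 211.67] grip 25.32 F [-0.7 -0.8 -1.7]
d [0.0491 0.0034 0.    ] w [ 0.27 -0.46 -0.24]
```

Request:
arm_command(rows=[{"dx":0.0,"dy":0.002,"dz":0,"wx":0.2,"wy":0,"wz":0,"gripper":1},{"dx":0.004,"dy":0.0035,"dz":-0.0002,"wx":0.2,"wy":0,"wz":0,"gripper":1},{"dx":0.01,"dy":0.0035,"dz":-0.0002,"wx":0.2,"wy":0,"wz":0,"gripper":1},{"dx":0.016,"dy":0.0035,"dz":-0.0002,"wx":0.2,"wy":0,"wz":0,"gripper":1},{"dx":0.021,"dy":0.0035,"dz":-0.0002,"wx":0.2,"wy":0,"wz":0,"gripper":1},{"dx":0.0237,"dy":0.0035,"dz":-0.0002,"wx":0.2,"wy":0,"wz":0,"gripper":1},{"dx":0.0237,"dy":0.0035,"dz":-0.0002,"wx":0.2,"wy":0,"wz":0,"gripper":1},{"dx":0.0237,"dy":0.0035,"dz":-0.0002,"wx":0.2,"wy":0,"wz":0,"gripper":1}])

```text
clock: 14.9
position: [562.2, 58.5, 188.0]
ee_rot: [0.71, -0.015, -0.704, -0.012]
contact_force: [0.3, -0.2, -2.1]
gripper_width: 25.4
```

```bash
cat > ov.py <<'E'
from h import *
import sys
from bench import get_image,arm
tag=sys.argv[1];zoff=102.6
st=arm.read_state();zr=st["position"][2]-zoff;print("ring z",zr)
rows((562,58.4,162.6),(-.04,-1))
d=get_image("side");np.savez(f"side{tag}.npz",**d)
x0,y0,x1,y1=292,170,342,215;f=12
im=cv2.resize(np.ascontiguousarray(d["img"][y0:y1,x0:x1,::-1]),None,fx=f,fy=f,interpolation=cv2.INTER_CUBIC)
cv2.imwrite(f"pics/r{tag}.png",im)
E
python3 ov.py 13
```

```text
ring z 85.4346841413047
clock 14.9 pos [562.19  58.45 188.03] grip 25.44 F [ 0.3 -0.2 -2.1]
d [ 0.0254 -0.      0.0004] w [ 0.08 -0.47 -0.24]
```

View pics/r13.png

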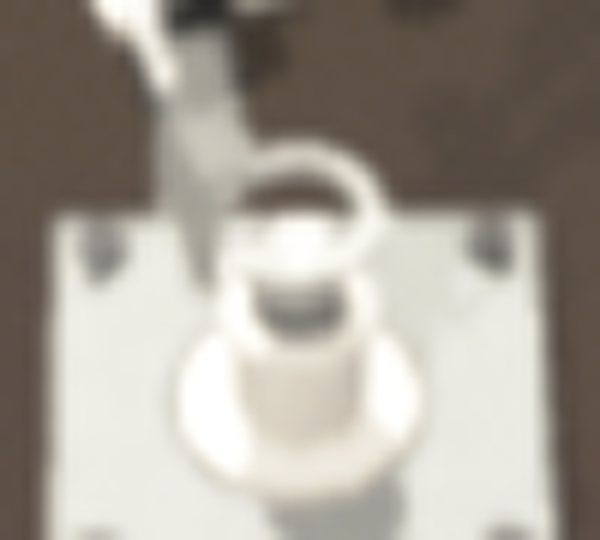

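```bash
cat > rf.py <<'E'
from h import *
import sys
d=load(sys.argv[1]);z0=float(sys.argv[2]);roi=tuple(int(v) for v in sys.argv[3:7])
m=soft(d["img"],roi,78,235)
def f(p,z):
    o=render(d,[np.r_[circ(19.5,-2),circ(19.5,2)]],p[0],p[1],0,z,roi)
    a=render(d,[circ(15.5,-2)],p[0],p[1],0,z,roi);b=render(d,[circ(15.5,2)],p[0],p[1],0,z,roi)
    return ((o-np.minimum(a,b)-m)**2).sum()
r=minimize(f,[588,62],args=(z0,),method="Nelder-Mead",options=dict(initial_simplex=[[588,62],[593,62],[588,67]]));print("ring side-cam",r.x,r.fun)
x0,y0,x1,y1=292,170,342,215;s=12
im=cv2.resize(np.ascontiguousarray(d["img"][y0:y1,x0:x1,::-1]),None,fx=s,fy=s,interpolation=cv2.INTER_CUBIC)
for P,c in((circ(15.5,z0)+[*r.x,0],(0,0,255)),(circ(19.5,z0)+[*r.x,0],(0,0,255)),(circ(12,73)+[588.5,62.2,0],(255,0,0)),(circ(7,78)+[588.5,62.2,0],(255,0,0)),(circ(12,57)+[588.5,62.2,0],(0,160,0))):
    q=(proj(d,P)+.5-[x0,y0])*s-.5;cv2.polylines(im,[np.round(q).astype(int)],True,c,1)
cv2.imwrite("pics/rf_"+sys.argv[1][:-4]+".png",im)
E
python3 rf.py side13.npz 85.4 313 178 326 186
```

```text
ring side-cam [588.37930332  60.51734921] 2.1355972366442386
```

View pics/rf_side13.png

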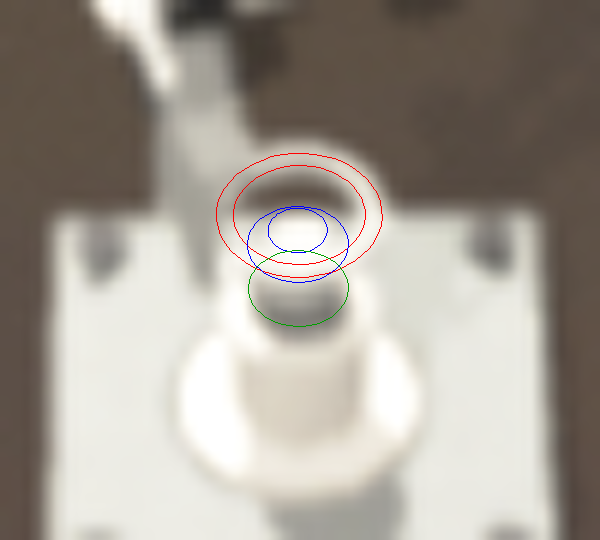

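Request:
arm_command(rows=[{"dx":0.003,"dy":0,"dz":0.0001,"wx":0,"wy":0,"wz":0,"gripper":1},{"dx":0.006,"dy":0,"dz":0.0001,"wx":0,"wy":0,"wz":0,"gripper":1},{"dx":0.009,"dy":0,"dz":0.0001,"wx":0,"wy":0,"wz":0,"gripper":1},{"dx":0.012,"dy":0,"dz":0.0001,"wx":0,"wy":0,"wz":0,"gripper":1},{"dx":0.014,"dy":0,"dz":0.0001,"wx":0,"wy":0,"wz":0,"gripper":1},{"dx":0.015,"dy":0,"dz":0.0001,"wx":0,"wy":0,"wz":0,"gripper":1},{"dx":0.015,"dy":0,"dz":0.0001,"wx":0,"wy":0,"wz":0,"gripper":1},{"dx":0.015,"dy":0,"dz":0.0001,"wx":0,"wy":0,"wz":0,"gripper":1}])

```text
clock: 15.75
position: [562.4, 58.4, 173.3]
ee_rot: [0.71, -0.015, -0.704, -0.012]
contact_force: [0.4, -0.1, -3.7]
gripper_width: 25.4
```

```bash
python3 ov.py 14
```

```text
ring z 70.71929850314655
clock 15.75 pos [562.37  58.42 173.32] grip 25.43 F [ 0.4 -0.1 -3.7]
d [ 0.0107 -0.      0.0005] w [ 0.08 -0.5  -0.23]
```

View pics/r14.png

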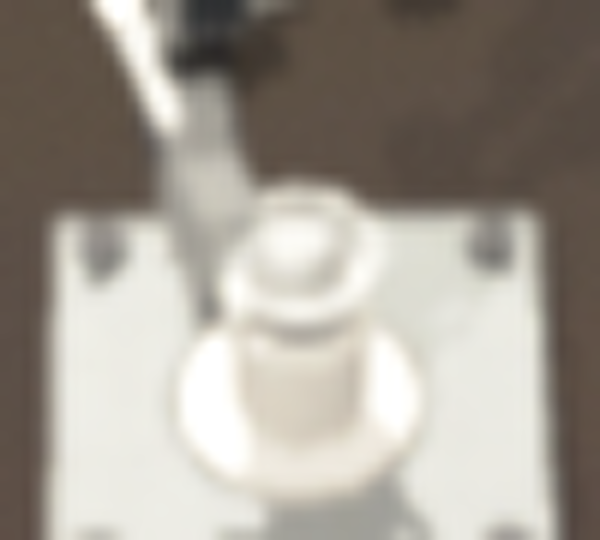

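Request:
arm_command(rows=[{"dx":0.002,"dy":0,"dz":0.0004,"wx":0,"wy":0,"wz":0,"gripper":1},{"dx":0.004,"dy":0,"dz":0.0004,"wx":0,"wy":0,"wz":0,"gripper":1},{"dx":0.006,"dy":0,"dz":0.0004,"wx":0,"wy":0,"wz":0,"gripper":1},{"dx":0.008,"dy":0,"dz":0.0004,"wx":0,"wy":0,"wz":0,"gripper":1},{"dx":0.0095,"dy":0,"dz":0.0004,"wx":0,"wy":0,"wz":0,"gripper":1},{"dx":0.0102,"dy":0,"dz":0.0004,"wx":0,"wy":0,"wz":0,"gripper":1},{"dx":0.0102,"dy":0,"dz":0.0004,"wx":0,"wy":0,"wz":0,"gripper":1},{"dx":0.0102,"dy":0,"dz":0.0004,"wx":0,"wy":0,"wz":0,"gripper":1}])

```text
clock: 16.6
position: [562.1, 58.4, 163.2]
ee_rot: [0.71, -0.015, -0.704, -0.012]
contact_force: [-0.3, 0.2, -2.4]
gripper_width: 25.2
```

```bash
python3 ov.py 15
python3 - <<'E'
from h import *
d=load("side15.npz");x0,y0,x1,y1=292,170,342,215;s=12
c=d["img"][y0:y1,x0:x1,::-1].astype(float)
im=cv2.resize(np.clip((c-120)*255/135,0,255).astype(np.uint8),None,fx=s,fy=s,interpolation=cv2.INTER_CUBIC)
cv2.imwrite("pics/r15c.png",im)
E
```

```text
ring z 60.59413027402229
clock 16.6 pos [562.14  58.41 163.19] grip 25.19 F [-0.3  0.2 -2.4]
d [0.0006 0.     0.0001] w [ 0.08 -0.51 -0.23]
```

View pics/r15c.png

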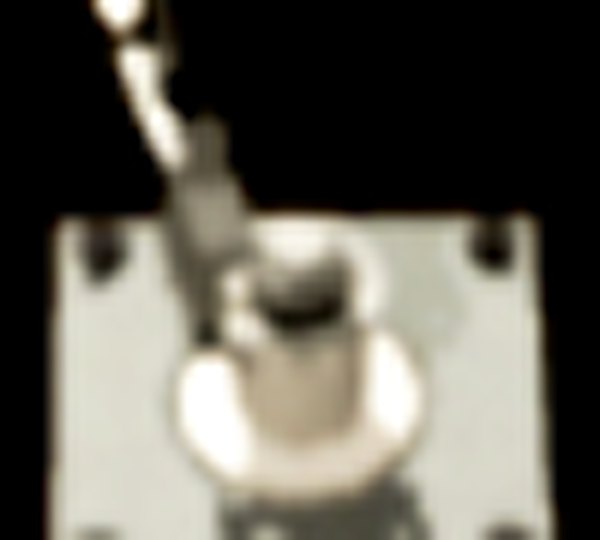

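Run:
```python
from h import *
d=load("side15.npz");x0,y0,x1,y1=300,182,334,206;s=22
c=d["img"][y0:y1,x0:x1,::-1].astype(float)
im=cv2.resize(np.clip((c-110)*255/145,0,255).astype(np.uint8),None,fx=s,fy=s,interpolation=cv2.INTER_CUBIC)
X,Y=588.5,62.2
for P,c in((circ(15.5,62.6)+[588.6,61.7,0],(0,0,255)),(circ(19.5,62.6)+[588.6,61.7,0],(0,0,255)),(circ(19.5,58.6)+[588.6,61.7,0],(0,120,255)),(circ(12,63)+[X,Y,0],(255,0,0)),(circ(18,54)+[X,Y,0],(0,160,0))):
    q=(proj(d,P)+.5-[x0,y0])*s-.5;cv2.polylines(im,[np.round(q).astype(int)],True,c,1)
cv2.imwrite("pics/r15o.png",im)
np.set_printoptions(linewidth=200);print(d["img"][184:206,306:328].mean(2).astype(int))
```

```text
[[173 168 163 163 159 135 101  83  82  80  81  81  81  82  82  81  79  75  75  74  74  75]
 [159 173 176 176 177 165 120  88  82  82  81  81  81  82  81  82  80  76  76  75  75  74]
 [159 181 189 189 190 180 139 100  86  85  85  85  84  84  83  84  83  84  83  84  84  84]
 [158 178 192 196 194 187 159 140 135 141 141 139 135 133 127 120 122 127 128 128 127 128]
 [163 174 191 197 196 192 189 206 217 225 228 225 220 211 202 192 187 188 189 189 188 187]
 [165 168 187 196 194 193 197 220 237 244 246 245 242 230 227 228 221 216 215 215 213 213]
 [168 164 176 187 185 182 183 205 232 244 246 246 240 223 224 234 232 224 219 219 218 217]
 [172 160 164 170 170 173 182 193 215 228 236 232 219 200 202 225 237 231 220 219 219 218]
 [179 161 160 161 175 200 203 202 206 205 207 199 185 176 177 209 237 236 224 218 218 218]
 [187 167 160 162 195 233 217 193 197 196 182 173 167 163 167 203 237 240 226 218 217 217]
 [208 176 161 160 188 227 211 177 176 177 165 157 152 149 160 206 242 240 225 217 217 217]
 [221 188 165 161 182 215 203 170 152 153 150 146 139 131 152 205 242 235 221 216 217 217]
 [226 19
[... 202 characters left out ...]
1 221 204 182 173 174 181 184 183 186 213 245 241 219 211 215]
 [228 213 207 209 208 191 193 206 209 204 191 187 194 201 193 190 219 250 251 236 210 214]
 [224 229 250 252 248 216 189 202 209 209 201 198 201 204 196 191 221 252 253 249 220 214]
 [220 246 254 255 254 232 203 206 210 210 206 203 203 201 195 189 222 252 254 253 236 220]
 [221 252 255 255 254 240 210 208 209 209 207 205 202 198 193 191 225 253 254 254 246 224]
 [219 252 255 255 255 245 215 209 209 209 208 204 201 197 192 194 229 253 254 254 247 223]
 [219 251 255 255 255 252 229 211 209 208 206 203 200 197 193 199 227 249 254 254 243 222]
 [221 246 254 255 255 254 242 216 210 207 204 202 200 198 197 209 227 240 250 251 229 219]]
```

View pics/r15o.png

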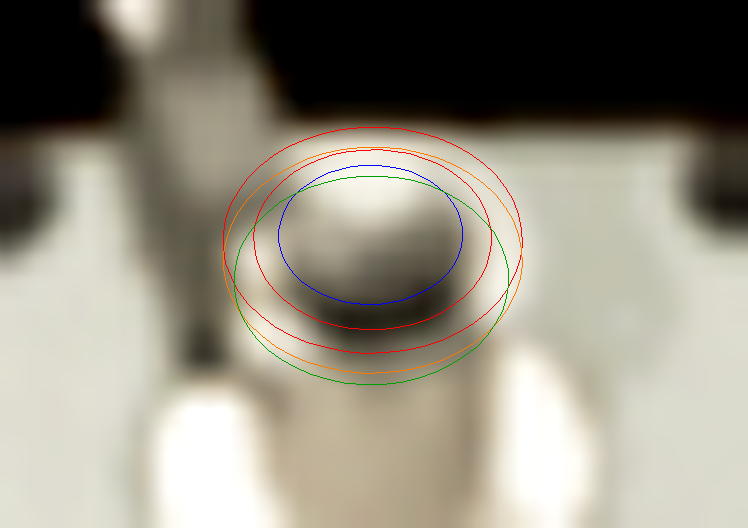

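Run:
```python
from bench import arm
print(arm.read_state()["contact_force"],arm.read_state()["wrist_torque"]);print(arm.job_done())
```

```text
[-0.06734012  0.03764616 -2.09244486] [ 0.03062045  0.00877495 -0.02521127]
the job is handed in; nothing more can be done
None
```

I seated the round-flanged sleeve in the housing pocket and let go of it. I then took the pliers from the light wooden stand, squeezed them fully and lowered the open ring around the stub to the groove. I handed the job in at about 16.7 s of the 51 s, with the handles still squeezed.

**Sleeve:** The flange went into the pocket with no vertical resistance, and the top camera showed it sitting inside the pocket after release. A light side force (about 3.6 N) on the way down was gone after a 0.8 mm shift.

**Pliers and ring:**
- **Squeeze:** The handles were squeezed in the stand, before lifting. The ring looked fully round in the picture.
- **Height:** The ring's mid plane is estimated at 60.6 mm above the table, against 60 for the groove.
- **Contact:** At hand-in the only force left was about 2 N downward, roughly the pliers' own weight. That suggests the ring touches neither stub nor sleeve.

**Checks that disagreed or were limited:**
- The two cameras differ by about 4–5 mm in y. Camera and arm estimates of where to put the ring around the stub differed by about 1 mm in y, which could mean the ring is about 1 mm lower than estimated. I aimed between the two; the clearance is 3.5 mm.
- The gripper width read 25.2 mm where a full squeeze should be 28. It also read about 2 mm low on the sleeve, so I took this as a sensor offset.
- The gap at the front of the ring could not be seen clearly in the last picture.
- I did not take a last picture of the square-flanged sleeve, bottle, jar and screwdriver. None of the moves was planned to come near them.

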